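# Raise the lane barrier and push the tube rack home

### The job

Push the counterweighted barrier arm up past its balance point so that it swings over and stays raised, then push the tube rack along its lane, under the raised arm, until it is fully home against the back stop. Only push, gently, with the fingertips or the outside of the fingers: do not grip or lift anything, do not push the rack through before the arm is up, leave the bottle, jar and beaker where they stand, and leave the arm up.

Things in the scene. Friction and masses are not known exactly. Their poses are not given: they have to be found in the camera images.
- station: Fixed loading station. Origin on the table, mid-lane, below the barrier; x runs along the lane to the back stop, y left, z up. Deck top z = 15 mm; guides 97 mm apart inside, up to z = 37, x -210 to +140. Back stop face x = +130, up to z = 75. A slim post (x +-8, y -57 to -65, to z = 107) carries the lowered bar; right of y = -67 is bare table.
- pivot (a point): Barrier pivot, at x = 0, y = +110, z = 115 mm in the station's frame; the barrier turns about the station's x axis through it. It is carried by a white post beyond the bar (x +30 to +52, y +85 to +135, 225 mm tall); a rubber pin on the post, at y = +117, z = 215, x from -5, catches the raised bar.
- bar_push (a point): Point on the barrier bar's axis, 270 mm from the pivot; moves with the bar. The bar is a round steel rod 16 mm across, with a rubber end 22 mm across from 295 to 320 mm from the pivot. Lowered, it lies level along the station's -y from the pivot, axis 115 mm above the table; here (y = -160 in the station's frame) only bare table is below it.
- barrier (a joint): Barrier angle, rad: 0 = lowered, bar level across the lane; grows as the free end rises; 1.5 = raised, nearly upright against its stop. A steel counterweight disc (56 mm across, 36 thick) is cranked up and back at the pivot. Below the balance point, about 0.70, the bar falls shut; beyond it swings by itself to 1.5 and stays. Turns freely; lifting it takes under 1 N near its end.
- rack: Loose blue tube rack, 110 (along lane) x 85 x 60 mm tall, about 0.4 kg, in the lane on the robot's side of the barrier. Origin: centre of its underside; x along the lane to the stop. Rear face (x = -55) faces the robot. Capped tubes 17 mm wide at x = +22 and +42, up to 115 mm above its underside, too tall for the lowered bar; rear rows empty. Home: origin at x = +75 in the station's frame.
- bottle: Bystander: loose capped glass reagent bottle, 70 mm across, 150 mm tall; origin at the centre of its underside.
- jar: Bystander: loose clear jar with a white lid, 84 mm across, 110 mm tall; origin at the centre of its underside.
- beaker: Bystander: loose open glass beaker, 76 mm across, 100 mm tall; origin at the centre of its underside.
There are look-alikes about, which are no part of the job. Leave any pink look-alike of the rack alone.

How it is judged:
On the way, in this order (a step that is already met when the one before it is completed fails the run):
1. the barrier arm is raised and stays against its stop (value of joint barrier above 1.4 rad and contact force between the fingers and barrier below 0.1 N), for 0.3 s.
2. the rack is home against the back stop (x of rack in the frame of station above 0.07 m), for 0.2 s.
At the end, for the whole second after the job is handed in: The barrier is raised against its stop (joint above 1.4 rad) with nothing holding it, and the rack stands flat and still in its lane with its front within 5 mm of the back stop (value of joint barrier above 1.4 rad and x of rack in the frame of station above 0.07 m and z of rack in the frame of station below 0.02 m and angle between rack's own z axis and vertical below 0.08 rad and linear speed of rack below 0.02 m/s); the robot touches nothing.
It fails at once if the rack was pushed in under the barrier before the arm was up (value of joint barrier below 1.2 rad and x of rack in the frame of station above -0.04 m).
It fails at once if the rack was lifted or tipped (z of rack in the frame of station above 0.027 m or angle between rack's own z axis and vertical above 0.25 rad).
It fails at once if the barrier was gripped or forced (more than 20 N) (contact force between the fingers and barrier above 20 N).
It fails at once if a bystander was moved, lifted or knocked (distance of any of bottle, jar, beaker from where it was at the start of the episode above 0.02 m).
It also fails if it takes over 64 s, if anything falls off the work surface, if the arm or the gripper's body presses on something with over 40 N, if the wrist force passes 120 N, or if a joint passes its speed limit or range.

### The arm

A 7-joint arm with a two-finger parallel gripper is mounted at the origin on the work surface. World frame = base frame: x ahead of the robot, y to its left, z up, the work surface at z = 0. Lengths are in m, angles in rad, forces in N, time in s.
With the tool pointing down it reaches from about 0.425 to 0.875 m from the base axis. Payload 4.7 kg.
Tool frame: the origin (TCP) lies on the centre line of the jaws, within the pads' length; the fingertips stand 14 mm ahead of it and the grasp point (between the pads) lies 5 mm behind it; z points along the fingers, x is the direction in which the jaws open and shut, and the axes are right-handed (so a half turn about z gives the same grasp; the last joint's range is limited). The gripper opens to 87 mm and grips with 3 to 60 N. Pads are 19 mm wide; open, the fingers measure 117 mm over their backs; the gripper's body (75 mm by 190 mm) begins 51 mm behind the grasp point.
Start: joints at [1.355, 0.321, -0.07, 1.45, 0.023, 1.371, -0.057], TCP at [0.148, -0.633, 0.215] pointing down, gripper open.
Joint ranges: [-2.86, 2.86], [-0.3, 2.09], [-1.38, 1.24], [0.06, 2.45], [-1.56, 4.7], [0.09, 2.05], [-2.69, 2.69]. Speed limits (rad/s): [2.57, 2.57, 3.14, 3.14, 3.14, 3.14, 3.14].

### API

Orientations are given as a rotation vector (axis times angle).
In Python, from bench import ctrl gives the robot as it stands.
- The arm moves only by the tool drive_tool, never from a script. Its argument "rows" is a list that holds one entry, the list of rows, each a list of 5 numbers: the shift along the tool's x, y, z scaled (see below), then the turn about the tool's z scaled (see below), then the closure in counts, from 0 (fully open) to 255 (shut). In form: [[[dx, dy, dz, spin, jaw], ...]]. A call has 1 to 20 rows; each row is the pose to reach, as a shift and turn from the pose commanded when the call began, along the tool's axes at that moment, turning the shorter way round; what a row does not reach only later rows make up. The controller multiplies each number of a shift by 300 mm and each number of a turn by pi rad. A row lasts 1/8 s, in which the tool goes at most 62.5 mm and 10.7 degrees, less where a joint would pass 70% of its speed; a pose out of reach is approached as far as the arm can. A call with a number of a shift or a turn outside -1 to 1 is refused whole. A call with a gripper value outside its range is refused whole. The fingers move at their own pace and stop on an object; "grip_force" is the grip in N (left out, the last holds). Time passes only in rows, so rows that repeat a pose let the fingers close. It gives the time, the measured TCP pose, the force and the opening at its end, in the units of the state.
- ctrl.get_state(): the state, without advancing time (a new reading comes with each control period).
- ctrl.get_image(name): name is "scene" or "top"; returns a dict with "img" (420x560x3 uint8, blue, green, red), "camera_matrix" (3x3 intrinsics, pixels), "R" (3x3) and "t" (3): a world point X has camera coordinates R X + t. Camera axes: x right, y down, z forward; pixel columns grow to the right and rows downward; lengths in m; the calibration is good to about 2 mm. A picture is of the moment at which its call begins. There is no depth.
- ctrl.close_job(): hands the job in, once; it reports no verdict.
The state is a dict: "time": time; "joint_positions": joint angles; "qd": joint speeds; "joint_torque": joint torques, N m; "position": TCP position; "tool_rot": TCP orientation; "ft_force": force on the tool from outside, world axes, zero at the start; "torque": the same for the moment, N m; "grip_width": opening from 0.0 (shut) to 1.0 (fully open).
Only numpy, scipy, OpenCV 4.12 (cv2) and the standard library are available. Lean on these libraries where they do the work, as an engineer would, in place of code of your own. Each camera call takes 0.05 s, during which the arm holds its last target.

## Working session

There is one attempt and no reset: what is moved stays moved. The work goes in short steps, Python scripts to look and compute and a tool call to move; the robot and the scene stay as the last step left them, time stands still between calls to the robot, and variables do not carry over. Pictures are saved under pics/ and viewed, and the job is handed in when it is done.

Besides the shell and the picture viewer there is one more tool, called after "Call:" in YAML: its name, and indented under it one key for each argument. drive_tool: Moves the arm, as the interface text tells. Its arguments: {"type":"object","properties":{"rows":{"type":"array"},"grip_force":{"type":"number"}},"required":["rows"]}

```bash
mkdir -p pics; python3 - <<'E'
from bench import ctrl
import cv2,pickle
s=ctrl.get_state();print(s)
d={}
for n in("scene","top"):
    r=ctrl.get_image(n);d[n]=r;cv2.imwrite(f"pics/{n}0.png",r["img"]);print(n,r["camera_matrix"],r["R"],r["t"])
pickle.dump(d,open("im0.pkl","wb"))
E
```

```text
{'time': 0.0, 'joint_positions': array([ 1.35506558,  0.32181817, -0.07009692,  1.45170342,  0.02259751,
        1.37080147, -0.05687988]), 'qd': array([-0.00049882, -0.00012509,  0.00071985, -0.0008932 ,  0.00019211,
        0.00040738, -0.00051185]), 'joint_torque': array([ 6.26011715e-04, -4.91288638e+01, -4.03749514e-01, -3.12528777e+01,
       -6.40699826e-02,  4.38582385e-02,  1.98097073e-04]), 'position': array([ 0.14790363, -0.63234954,  0.2143505 ]), 'tool_rot': array([-2.46067914,  1.95129268,  0.00247967]), 'ft_force': array([ 0.44285465, -0.0312576 ,  0.29043302]), 'torque': array([0.01413534, 0.00363275, 0.01694917]), 'grip_width': 0.9973627478969002}
scene [[495.65863044   0.         282.46929849]
 [  0.         495.65863044 212.29881481]
 [  0.           0.           1.        ]] [[ 0.71959726  0.69437814 -0.00433444]
 [ 0.54776328 -0.57147176 -0.61104453]
 [-0.42677297  0.43733172 -0.79158436]] [-0.35720809 -0.22100829  1.63076678]
top [[529.69275714   0.         273.58980846]
 [  0.         529.69275714 206.23917631]
 [  0.           0.           1.        ]] [[ 0.02894423 -0.99944694  0.0163721 ]
 [-0.99638801 -0.03015602 -0.07938232]
 [ 0.07983213 -0.01401531 -0.99670979]] [-0.04049056  0.49235933  1.41562574]
```

View pics/scene0.png

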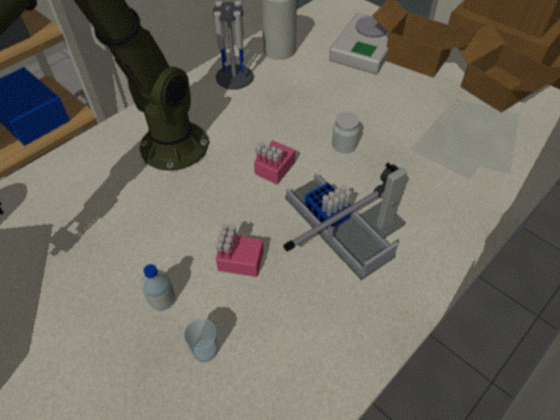

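View pics/top0.png

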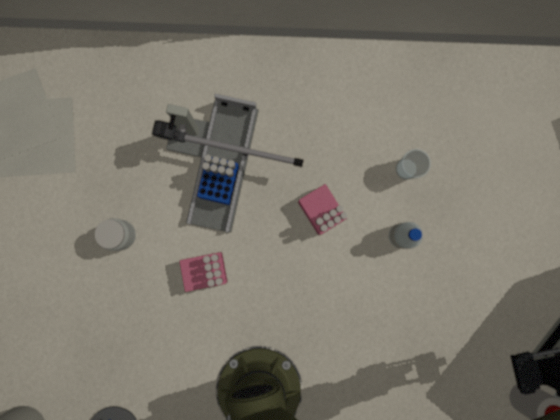

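```bash
python3 - <<'E'
import cv2,pickle
d=pickle.load(open("im0.pkl","rb"))
a=d["top"]["img"][80:250,130:350];cv2.imwrite("pics/topz.png",cv2.resize(a,None,fx=3.5,fy=3.5,interpolation=cv2.INTER_CUBIC))
a=d["scene"]["img"][140:290,240:440];cv2.imwrite("pics/scz.png",cv2.resize(a,None,fx=4,fy=4,interpolation=cv2.INTER_CUBIC))
E
```

```text
(no output)
```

View pics/topz.png

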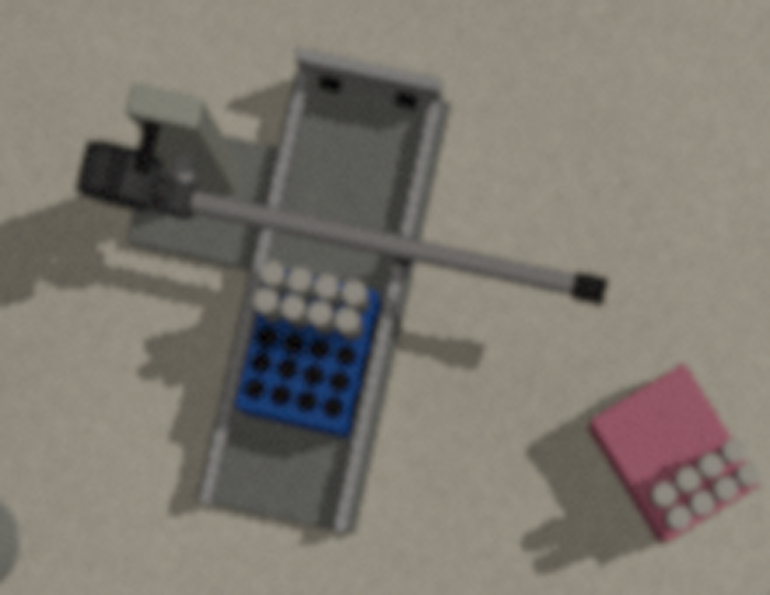

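View pics/scz.png

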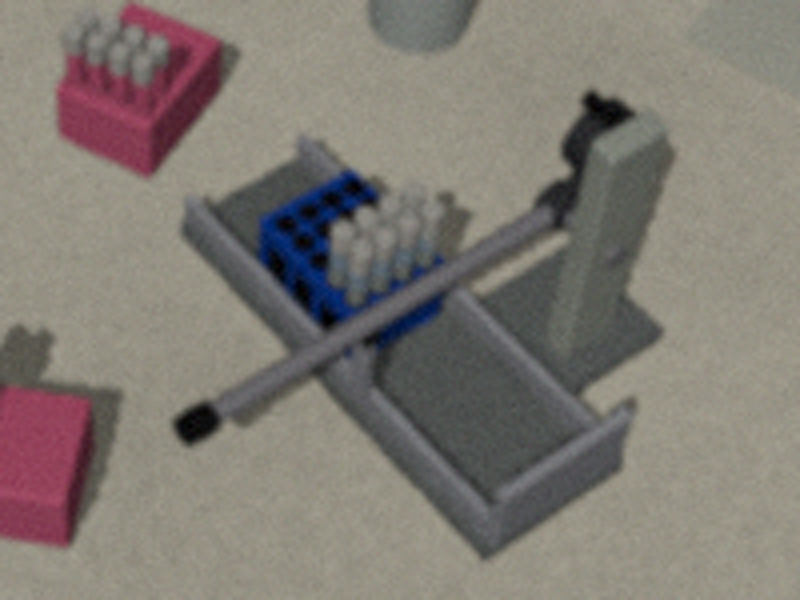

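```bash
cat > h.py <<'E'
import numpy as np,cv2,pickle
from scipy.optimize import least_squares
d=pickle.load(open("im0.pkl","rb"))
def proj(c,X):
    X=np.atleast_2d(X);p=(d[c]["R"]@X.T).T+d[c]["t"];p=(d[c]["camera_matrix"]@p.T).T
    return p[:,:2]/p[:,2:]
def st(P,X):
    X=np.atleast_2d(X);c,s=np.cos(P[2]),np.sin(P[2])
    return X@np.array([[c,s,0],[-s,c,0],[0,0,1]])+[P[0],P[1],0]
def tri(uv,c,z):
    K=np.linalg.inv(d[c]["camera_matrix"]);r=d[c]["R"].T@K@[uv[0],uv[1],1];o=-d[c]["R"].T@d[c]["t"]
    return o+r*(z-o[2])/r[2]
E
python3 - <<'E'
from h import *
T=[((604,290),(0,-.210,.115)),((207,502),(-.21,.0525,.037)),((343,530),(-.21,-.0525,.037)),((300,68),(.13,.0565,.075)),((440,97),(.13,-.0565,.075)),
((130,88),(.052,.135,.225)),((205,98),(.052,.085,.225)),((128,118),(.03,.135,.225)),((198,127),(.03,.085,.225))]
S=[((185,425),(0,-.21,.115)),((303,138),(-.21,.0525,.037)),((193,200),(-.21,-.0525,.037))]
L=[("top",np.array([130+u/3.5-.36,80+v/3.5-.36]),X) for (u,v),X in T]+[("scene",np.array([240+u/4-.375,140+v/4-.375]),X) for (u,v),X in S]
f=lambda P:np.concatenate([(proj(c,st(P,X))[0]-uv) for c,uv,X in L])
r=least_squares(f,[.7,.1,-.2],loss="soft_l1");print(r.x);print(r.fun.reshape(-1,2).round(1))
np.save("P.npy",r.x);P=r.x
# rack: top corners z=.075
for u,v in((238,410),(349,434),(380,292)):
    w=tri((130+u/3.5-.36,80+v/3.5-.36),"top",.075);c,s=np.cos(P[2]),np.sin(P[2]);e=w[:2]-P[:2]
    print(w,c*e[0]+s*e[1],-s*e[0]+c*e[1])
print("push",st(P,[0,-.16,.115]),"pivot",st(P,[0,.11,.115]),"home rear",st(P,[.02,0,.05]),"start",st(P,[-.21,0,.05]))
for n,c in(("jar",(110,234)),("beaker",(406,168)),("bottle",(414,234))):print(n,tri(c,"top",.1))
E
```

```text
[ 0.63639794  0.11013595 -0.18162964]
[[ 0.8  0.5]
 [-0.3  0.3]
 [-0.6  0.6]
 [-1.9 -2.3]
 [-0.1 -1.7]
 [ 0.6 -1.5]
 [-0.   0.1]
 [-0.9 -1.1]
 [-0.1  0.8]
 [-1.   3. ]
 [-0.7 -0.5]
 [-1.3 -0.5]]
[0.50763272 0.17324929 0.075     ] -0.13804745236042876 0.03881596362738335
[0.49223006 0.09018903 0.075     ] -0.1381933494457081 -0.045660230585693025
[0.5995383  0.07081753 0.075     ] -0.029151131462478573 -0.04532971446442865
push [[ 0.60749672 -0.04723215  0.115     ]] pivot [[0.65626754 0.21832652 0.115     ]] home rear [[0.65606896 0.1065233  0.05      ]] start [[0.42985231 0.1480688  0.05      ]]
jar [0.40381383 0.38774519 0.1       ]
beaker [ 0.5963552 -0.3639259  0.1      ]
bottle [ 0.42656593 -0.3860126   0.1       ]
```

```bash
python3 - <<'E'
from h import *
P=np.load("P.npy")
segs=[]
for y in(.0485,-.0485):segs.append([(-.21,y,.037),(.13,y,.037)])
segs+= [[(-.21,.0485,.015),(-.21,-.0485,.015)],[(.13,.0485,.015),(.13,-.0485,.015)],[(0,.11,.115),(0,-.21,.115)],[(0,-.16,.11),(0,-.16,.0)],
[(-.008,-.057,.107),(-.008,-.065,.107)],[(0,-.061,.107),(0,-.061,0)],
[(.03,.085,.0),(.03,.085,.225),(.03,.135,.225),(.052,.135,.225),(.052,.085,.225),(.03,.085,.225)],
[(-.138,.043,.075),(-.138,-.043,.075),(-.028,-.043,.075),(-.028,.043,.075),(-.138,.043,.075)]]
for c,x0,y0,k,n in(("top",130,80,3.5,"o1"),("scene",240,140,4,"o2")):
    w,h=(220,170) if c=="top" else (200,150)
    a=cv2.resize(d[c]["img"][y0:y0+h,x0:x0+w],None,fx=k,fy=k,interpolation=cv2.INTER_CUBIC)
    for s in segs:
        q=((proj(c,st(P,np.array(s)))-[x0,y0]+.5)*k-.5).round().astype(int);cv2.polylines(a,[q],False,(0,255,255),1)
    cv2.imwrite(f"pics/{n}.png",a)
E
```

```text
(no output)
```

View pics/o1.png

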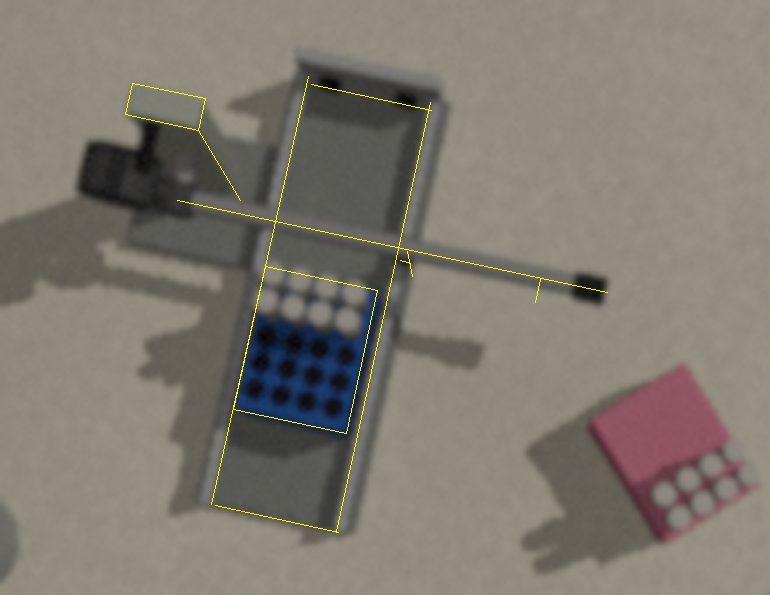

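View pics/o2.png

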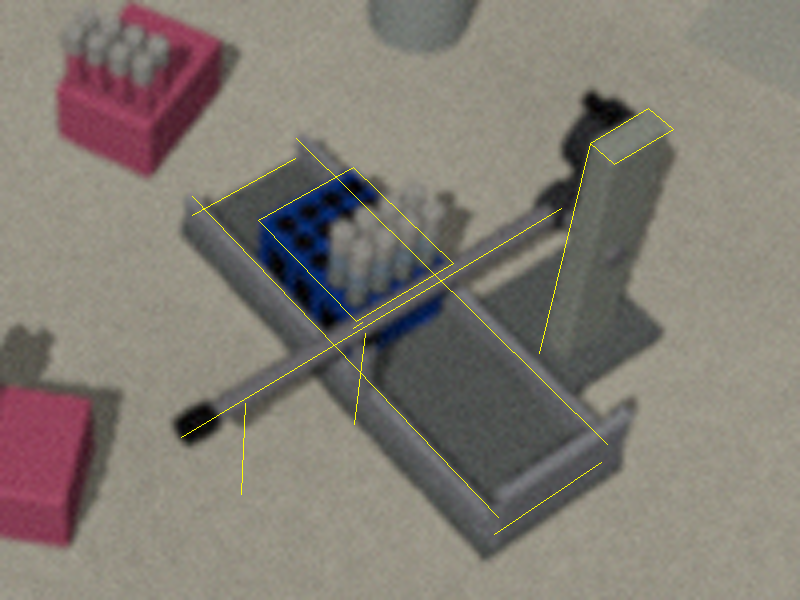

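```bash
python3 - <<'E'
from h import *
for c,x0,y0,n in(("top",140,90,"z1"),("scene",360,150,"z2")):
    w=70;h=60;k=8
    a=cv2.resize(d[c]["img"][y0:y0+h,x0:x0+w],None,fx=k,fy=k,interpolation=cv2.INTER_CUBIC)
    a=cv2.convertScaleAbs(a,alpha=2.2,beta=20)
    P=np.load("P.npy")
    q=((proj(c,st(P,[[-.018,.11,.115],[.018,.11,.115]]))-[x0,y0]+.5)*k-.5).round().astype(int);cv2.polylines(a,[q],False,(0,255,255),1)
    cv2.imwrite(f"pics/{n}.png",a)
E
```

```text
(no output)
```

View pics/z1.png

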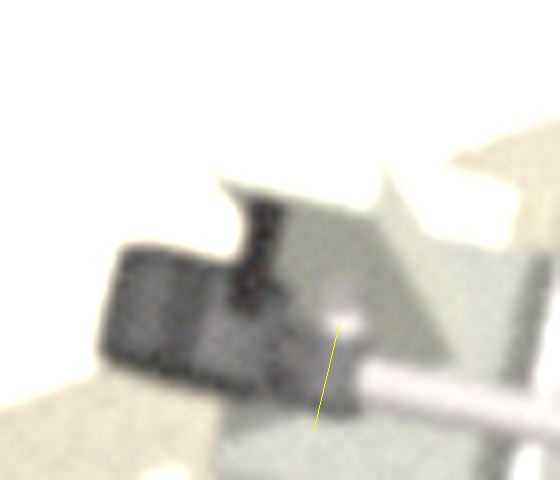

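View pics/z2.png

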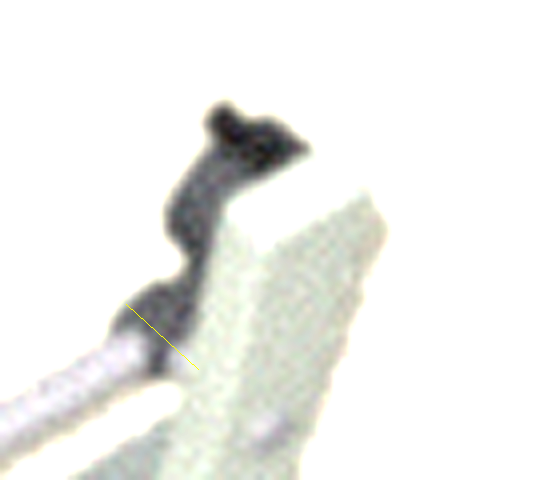

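```bash
python3 - <<'E'
from h import *
P=np.load("P.npy")
rows=[]
t=np.linspace(0,2*np.pi,40)
for r,ph in((.06,40),(.06,55),(.07,45),(.075,55)):
  ims=[]
  for c,x0,y0 in(("top",140,90),("scene",360,150)):
    w=70;h=50;k=5
    a=cv2.resize(d[c]["img"][y0:y0+h,x0:x0+w],None,fx=k,fy=k,interpolation=cv2.INTER_CUBIC)
    a=cv2.convertScaleAbs(a,alpha=2.2,beta=20)
    cy=.11+r*np.sin(np.radians(ph));cz=.115+r*np.cos(np.radians(ph))
    for x,col in((-.018,(0,255,255)),(.018,(0,200,0))):
      q=np.c_[x+0*t,cy+.028*np.cos(t),cz+.028*np.sin(t)]
      q=((proj(c,st(P,q))-[x0,y0]+.5)*k-.5).round().astype(int);cv2.polylines(a,[q],True,col,1)
    ims.append(a)
  rows.append(np.vstack(ims))
cv2.imwrite("pics/c.png",cv2.resize(np.vstack([np.hstack(rows[:2]),np.hstack(rows[2:])]),(700,1000))[:]) 
for i in(0,1):cv2.imwrite(f"pics/c{i}.png",np.hstack(rows[2*i:2*i+2]))
E
```

```text
(no output)
```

View pics/c0.png

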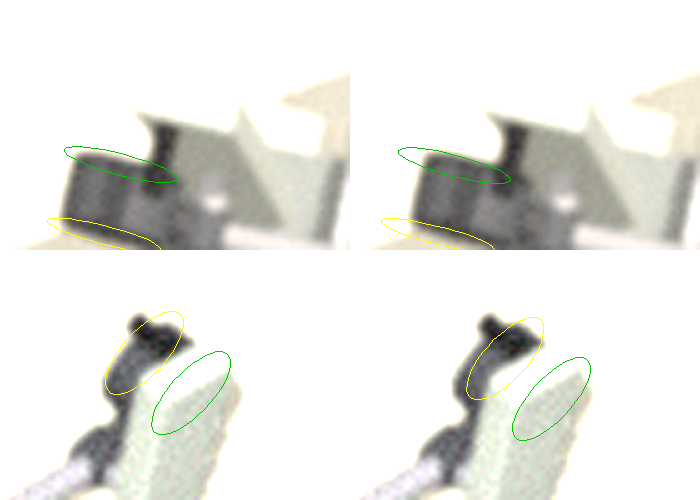

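View pics/c1.png

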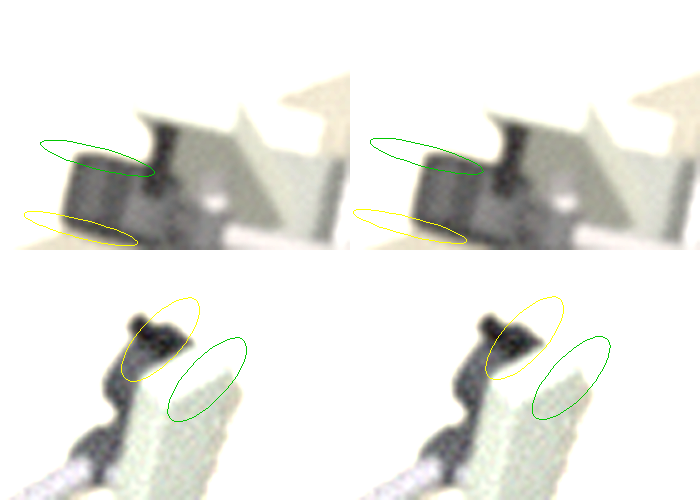

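```bash
python3 - <<'E'
from h import *
P=np.load("P.npy")
rows=[]
t=np.linspace(0,2*np.pi,40)
for r,ph in((.05,40),(.055,30),(.06,25),(.045,45)):
  ims=[]
  for c,x0,y0 in(("top",140,90),("scene",360,150)):
    w=70;h=60;k=5
    a=cv2.resize(d[c]["img"][y0:y0+h,x0:x0+w],None,fx=k,fy=k,interpolation=cv2.INTER_CUBIC)
    a=cv2.convertScaleAbs(a,alpha=2.2,beta=20)
    cy=.11+r*np.sin(np.radians(ph));cz=.115+r*np.cos(np.radians(ph))
    for x,col in((-.018,(0,255,255)),(.018,(0,200,0))):
      q=np.c_[x+.003+0*t,cy+.028*np.cos(t),cz+.028*np.sin(t)]
      q=((proj(c,st(P,q))-[x0,y0]+.5)*k-.5).round().astype(int);cv2.polylines(a,[q],True,col,1)
    ims.append(a)
  rows.append(np.vstack(ims))
for i in(0,1):cv2.imwrite(f"pics/d{i}.png",np.hstack(rows[2*i:2*i+2]))
E
```

```text
(no output)
```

View pics/d0.png

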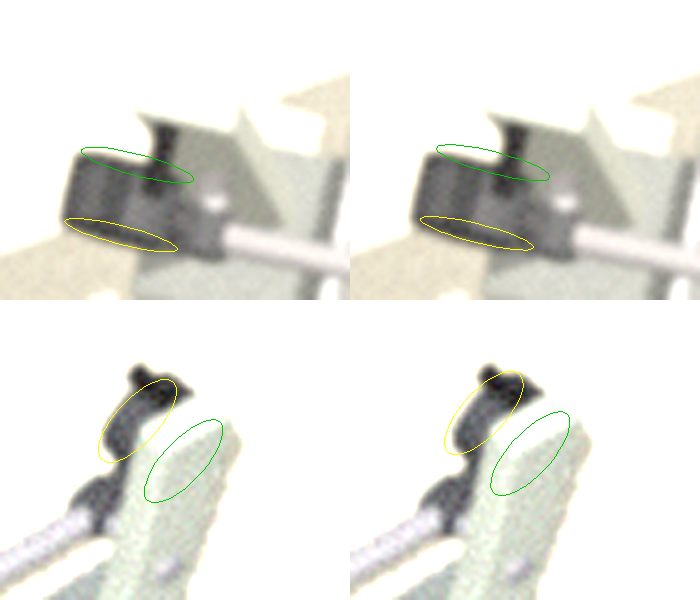

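View pics/d1.png

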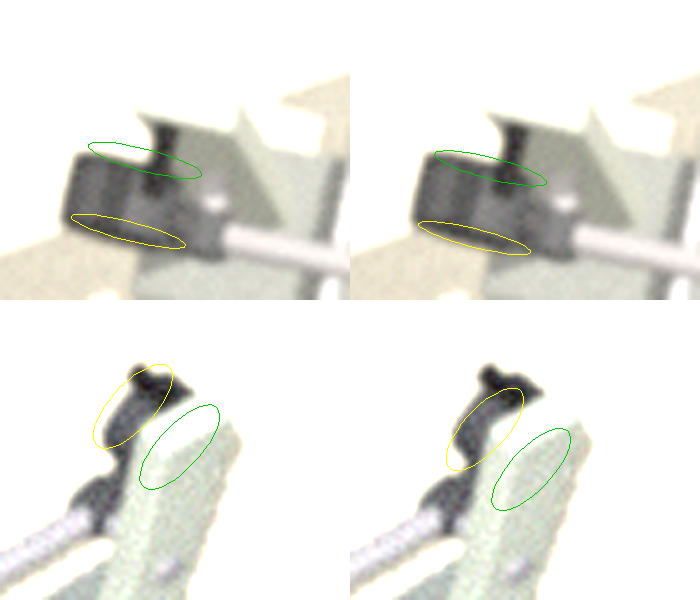

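```bash
cat >> h.py <<'E'
from scipy.spatial.transform import Rotation as Ro
def plan(pts,ang=None):
    """pts: station-frame TCP pts; ang: station-frame angle of tool x"""
    from bench import ctrl
    s=ctrl.get_state();P=np.load("P.npy");R=Ro.from_rotvec(s["tool_rot"])
    M=R.as_matrix();print("t",s["time"],"pos",s["position"],"xyaw",np.degrees(np.arctan2(M[1,0],M[0,0])),"z",M[:,2].round(3),"F",s["ft_force"].round(2),"q",s["joint_positions"].round(2))
    c,sn=np.cos(P[2]),np.sin(P[2]);e=s["position"][:2]-P[:2];print("station pos",c*e[0]+sn*e[1],-sn*e[0]+c*e[1])
    yaw=np.arctan2(M[1,0],M[0,0]);dy=(P[2]-yaw)
    dy=(dy+np.pi/2)%np.pi-np.pi/2
    print("spin (tool z down => -):",-dy/np.pi)
    for p in pts:
        w=st(P,p)[0];print(p,"world",w.round(3),"shift",(R.inv().apply(w-s["position"])/.3).round(3), "mm",np.linalg.norm(w-s["position"]).round(3))
E
python3 - <<'E'
from h import *
P=np.load("P.npy")
c,s=np.cos(P[2]),np.sin(P[2])
def inv(w):e=np.array(w[:2])-P[:2];return (c*e[0]+s*e[1],-s*e[0]+c*e[1],w[2])
plan([inv((.148,-.633,.30)),inv((.45,-.45,.3)),inv((.6,-.1,.3)),(-.06,.152,.3)])
E
```

```text
t 0.1 pos [ 0.14786828 -0.63242729  0.21446041] xyaw -76.83236955182137 z [-0.001  0.002 -1.   ] F [-0.51  0.18 -0.89] q [ 1.36  0.32 -0.07  1.45  0.02  1.37 -0.06]
station pos -0.34636249878446806 -0.8185929537846898
spin (tool z down => -): -0.36903198671300846
(np.float64(-0.3461294925619256), np.float64(-0.819132446162819), 0.3) world [ 0.148 -0.633  0.3  ] shift [ 0.001  0.    -0.285] mm 0.086
(np.float64(-0.08215297625370703), np.float64(-0.584591620638185), 0.3) world [ 0.45 -0.45  0.3 ] shift [-0.363 -1.119 -0.285] mm 0.363
(np.float64(0.00215819166270443), np.float64(-0.2132540020690847), 0.3) world [ 0.6 -0.1  0.3] shift [-1.385 -1.872 -0.283] mm 0.704
(-0.06, 0.152, 0.3) world [0.605 0.27  0.3  ] shift [-2.584 -2.169 -0.281] mm 1.016
```

Call:
drive_tool:
  rows:
    - [[0,0,-0.28,0,0],[0,0,-0.28,0,0],[-0.33,-1.0,-0.28,-0.369,0],[-0.33,-1.0,-0.28,-0.369,0],[-0.33,-1.0,-0.28,-0.369,0],[-0.33,-1.0,-0.28,-0.369,0],[-0.33,-1.0,-0.28,-0.369,0],[-0.33,-1.0,-0.28,-0.369,0],[-0.33,-1.0,-0.28,-0.369,0],[-0.33,-1.0,-0.28,-0.369,0],[-0.33,-1.0,-0.28,-0.369,0]]

```text
time: 1.48
position: [0.4164, -0.4692, 0.2993]
tool_rot: [3.128, -0.292, -0.001]
ft_force: [0.2, -0.2, -0.3]
grip_width: 1.0
```

```bash
python3 - <<'E'
from h import *
plan([(-.06,-.25,.3),(-.06,.0,.3),(-.06,.152,.3)])
E
```

```text
t 1.475 pos [ 0.41638435 -0.46921962  0.29934183] xyaw -10.652246020188928 z [-0. -0. -1.] F [ 0.25 -0.2  -0.32] q [ 1.09  0.27 -0.37  1.37  0.1   1.52  0.55]
station pos -0.11174398423287471 -0.6095671702794617
spin (tool z down => -): -0.001364633759494784
(-0.06, -0.25, 0.3) world [ 0.532 -0.125  0.3  ] shift [ 0.167 -1.199 -0.003] mm 0.363
(-0.06, 0.0, 0.3) world [0.577 0.121 0.3  ] shift [ 0.164 -2.033 -0.003] mm 0.612
(-0.06, 0.152, 0.3) world [0.605 0.27  0.3  ] shift [ 0.162 -2.539 -0.003] mm 0.763
```

Call:
drive_tool:
  rows:
    - [[0.165,-1.0,0,0,0],[0.165,-1.0,0,0,0],[0.165,-1.0,0,0,0],[0.165,-1.0,0,0,0],[0.165,-1.0,0,0,0],[0.165,-1.0,0,0,0],[0.165,-1.0,0,0,0]]

```text
time: 2.35
position: [0.5201, -0.1834, 0.2995]
tool_rot: [3.127, -0.288, -0.0]
ft_force: [-0.8, -0.3, -0.9]
grip_width: 1.002
```

Call:
drive_tool:
  rows:
    - [[0,-1.0,0,0,0],[0,-1.0,0,0,0],[0,-1.0,0,0,0],[0,-1.0,0,0,0],[0,-1.0,0,0,0],[0,-1.0,0,0,0],[0,-1.0,0,0,0]]

```text
time: 3.22
position: [0.5753, 0.1101, 0.2989]
tool_rot: [3.127, -0.291, -0.001]
ft_force: [-0.4, -0.9, -0.4]
grip_width: 1.0
```

Call:
drive_tool:
  rows:
    - [[0,-0.53,0,0,0],[0,-0.53,0,0,0],[0,-0.53,0,0,0],[0,-0.53,0,0,0],[0,-0.53,0,0,0],[0,-0.53,0,0,0]]

```text
time: 3.98
position: [0.6046, 0.2662, 0.2995]
tool_rot: [3.126, -0.292, 0.001]
ft_force: [-0.6, -0.0, 0.5]
grip_width: 1.002
```

```bash
python3 - <<'E'
from h import *
from bench import ctrl
plan([(-.06,.152,.23),(-.06,.152,.205)])
import cv2
ims=[]
for n,x0,y0 in(("scene",320,100),("top",120,60)):
    a=ctrl.get_image(n)["img"][y0:y0+120,x0:x0+120];ims.append(cv2.convertScaleAbs(cv2.resize(a,None,fx=3.3,fy=3.3,interpolation=cv2.INTER_CUBIC),alpha=1.8,beta=10))
cv2.imwrite("pics/a1.png",np.hstack(ims))
E
```

```text
t 3.975 pos [0.6045687  0.266197   0.29954866] xyaw -10.672352221387854 z [ 0.001 -0.002 -1.   ] F [-0.58 -0.02  0.55] q [ 0.12  0.43 -0.82  1.26  0.31  1.58 -0.84]
station pos -0.0594953924619924 0.14774454857536212
spin (tool z down => -): -0.0014763348772666488
(-0.06, 0.152, 0.23) world [0.605 0.27  0.23 ] shift [-0.002 -0.015  0.232] mm 0.07
(-0.06, 0.152, 0.205) world [0.605 0.27  0.205] shift [-0.002 -0.015  0.315] mm 0.095
```

View pics/a1.png

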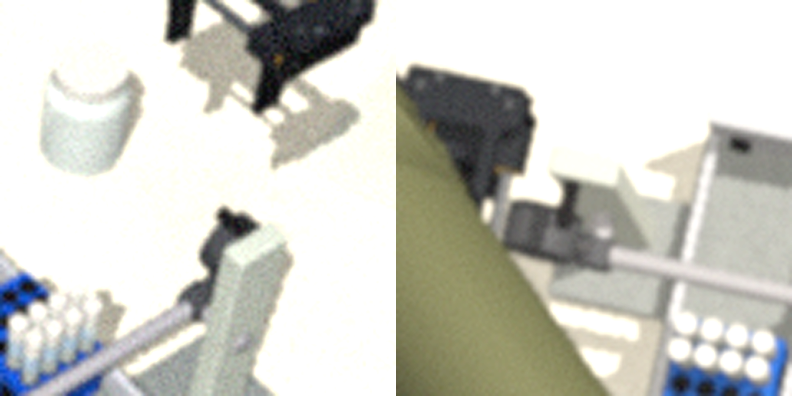

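```bash
python3 - <<'E'
from h import *
P=np.load("P.npy");c,s=np.cos(P[2]),np.sin(P[2])
for dx in(-.051,.051,.044,.0585):print(dx,proj("scene",st(P,(-.0595+dx,.148,.2855))))
for px in((157.6,136),(140,112),(180,180)):
  for z in(.4,.5,.6):
    w=tri(px,"top",z);e=w[:2]-P[:2];print(px,z,c*e[0]+s*e[1],-s*e[0]+c*e[1])
E
```

```text
-0.051 [[371.68078059 116.41825044]]
0.051 [[399.13168879 138.69838896]]
0.044 [[397.17589501 137.1109968 ]]
0.0585 [[401.2394619  140.40913297]]
(157.6, 136) 0.4 -0.057837228378125986 0.09692869098732
(157.6, 136) 0.5 -0.07445863484041058 0.07242354484564271
(157.6, 136) 0.6 -0.09108004130269519 0.047918398703965415
(140, 112) 0.4 -0.01767152194640889 0.14243574469296963
(140, 112) 0.5 -0.038115628619819014 0.11359954504165165
(140, 112) 0.6 -0.05855973529322913 0.08476334539033371
(180, 180) 0.4 -0.13497391959495264 0.03339068343613879
(180, 180) 0.5 -0.1442539776285379 0.014932655009005022
(180, 180) 0.6 -0.15353403566212326 -0.0035253734181287036
```

```bash
python3 - <<'E'
from h import *
from bench import ctrl
P=np.load("P.npy")
x0,y0,k=340,70,8
a=cv2.resize(ctrl.get_image("scene")["img"][y0:y0+75,x0:x0+100],None,fx=k,fy=k,interpolation=cv2.INTER_CUBIC)
for dx in(-.051,.051):
  q=((proj("scene",st(P,[(-.0595+dx,.148-.0095,.2855),(-.0595+dx,.148+.0095,.2855),(-.0595+dx,.148+.0095,.3555)]))-[x0,y0]+.5)*k-.5).round().astype(int);cv2.polylines(a,[q],False,(0,255,255),1)
cv2.imwrite("pics/a2.png",a)
E
```

```text
(no output)
```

View pics/a2.png

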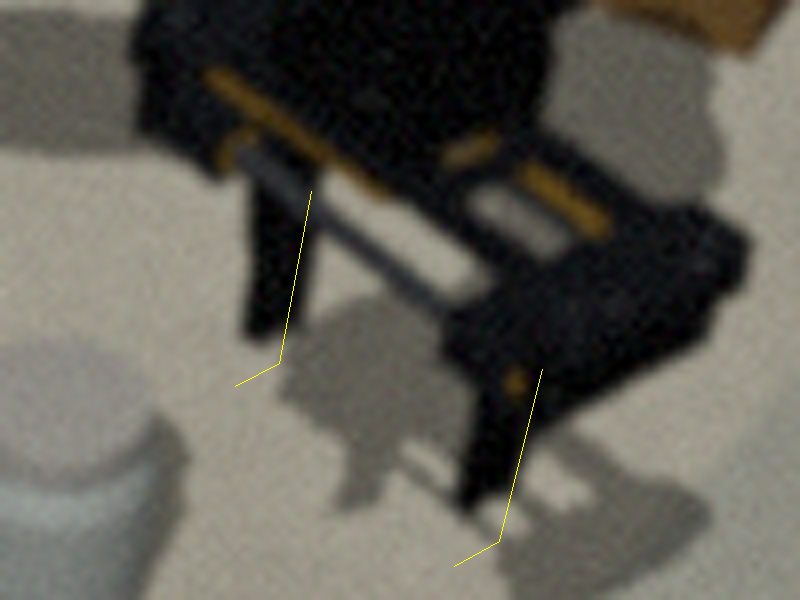

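```bash
python3 - <<'E'
from h import *
from bench import ctrl
P=np.load("P.npy")
print(proj("scene",(0,0,0)),proj("top",(0,0,0)),proj("scene",[(0.1,0,0),(0,.1,0),(0,0,.1)])-proj("scene",(0,0,0)))
x0,y0,k=100,70,8
r=ctrl.get_image("top");print(abs(r["R"]-d["top"]["R"]).max(),abs(ctrl.get_image("scene")["t"]-d["scene"]["t"]).max())
a=cv2.resize(r["img"][y0:y0+75,x0:x0+100],None,fx=k,fy=k,interpolation=cv2.INTER_CUBIC)
a=cv2.convertScaleAbs(a,alpha=1.8,beta=10)
h=(-.0595,.148)
B=[(h[0]+sx*.095,h[1]+sy*.0375,.3555) for sx,sy in((1,1),(1,-1),(-1,-1),(-1,1),(1,1))]
F=[(h[0]+.051+sx*.0075,h[1]+sy*.0095,.2855) for sx,sy in((1,1),(1,-1),(-1,-1),(-1,1),(1,1))]
for q in(B,F):
  q=((proj("top",st(P,q))-[x0,y0]+.5)*k-.5).round().astype(int);cv2.polylines(a,[q],False,(0,255,255),1)
cv2.imwrite("pics/a3.png",a)
E
```

```text
[[173.89873093 145.12509826]] [[258.43922303 390.46807458]] [[ 19.54169533  15.29105733]
 [ 23.38942266 -15.16140455]
 [ -5.67740998 -22.9467159 ]]
0.0 0.0
```

View pics/a3.png

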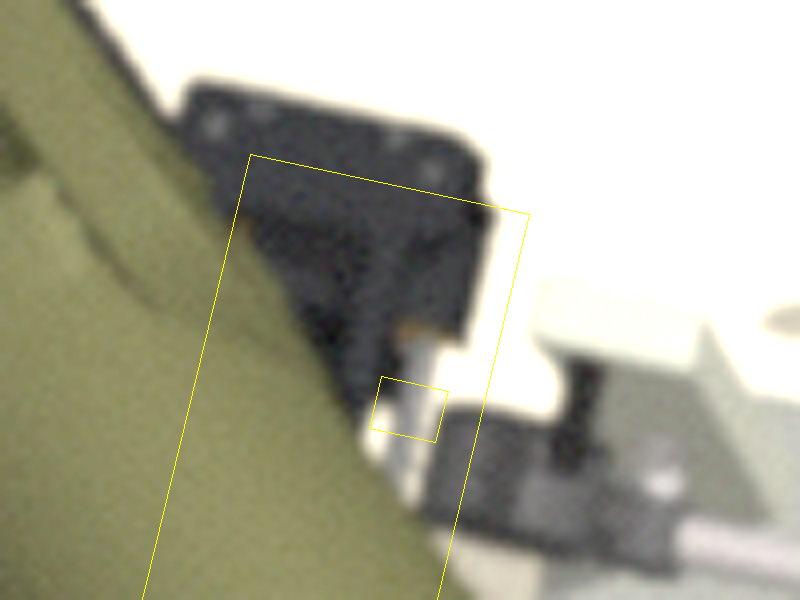

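Call:
drive_tool:
  rows:
    - [[0,-0.01,0.14,0,0],[0,-0.01,0.25,0,0],[0,-0.01,0.28,0,0],[0,-0.01,0.28,0,0],[0,-0.01,0.28,0,0],[0,-0.01,0.28,0,0]]

```text
time: 4.97
position: [0.6046, 0.2728, 0.2169]
tool_rot: [-3.128, 0.285, -0.003]
ft_force: [-0.3, -0.1, -0.4]
grip_width: 1.0
```

```bash
cat >> h.py <<'E'
def look(name):
    from bench import ctrl
    P=np.load("P.npy");s=ctrl.get_state();w=s["position"]
    ax=Ro.from_rotvec(s["tool_rot"]).as_matrix()
    out=[]
    for c,x0,y0 in(("scene",340,90),("top",110,70)):
        k=5;a=cv2.convertScaleAbs(cv2.resize(ctrl.get_image(c)["img"][y0:y0+100,x0:x0+80],None,fx=k,fy=k,interpolation=cv2.INTER_CUBIC),alpha=1.5,beta=10)
        for sg in(1,-1):
            F=[w+ax@[sg*.051+sx*.0075,sy*.0095,.014] for sx,sy in((1,1),(1,-1),(-1,-1),(-1,1),(1,1))]
            q=((proj(c,F)-[x0,y0]+.5)*k-.5).round().astype(int);cv2.polylines(a,[q],False,(0,255,255),1)
        out.append(a)
    cv2.imwrite(f"pics/{name}.png",np.hstack(out))
E
python3 - <<'E'
from h import *
plan([(-.06,.152,.205)]);look("b1")
E
```

```text
t 4.975 pos [0.60458312 0.27276685 0.21688859] xyaw -10.414404514980829 z [ 0.002  0.001 -1.   ] F [-0.29 -0.14 -0.38] q [ 0.12  0.46 -0.81  1.39  0.33  1.43 -0.87]
station pos -0.06066794179942671 0.15420892904854688
spin (tool z down => -): -4.3292063894259795e-05
(-0.06, 0.152, 0.205) world [0.605 0.27  0.205] shift [0.002 0.007 0.04 ] mm 0.012
```

View pics/b1.png

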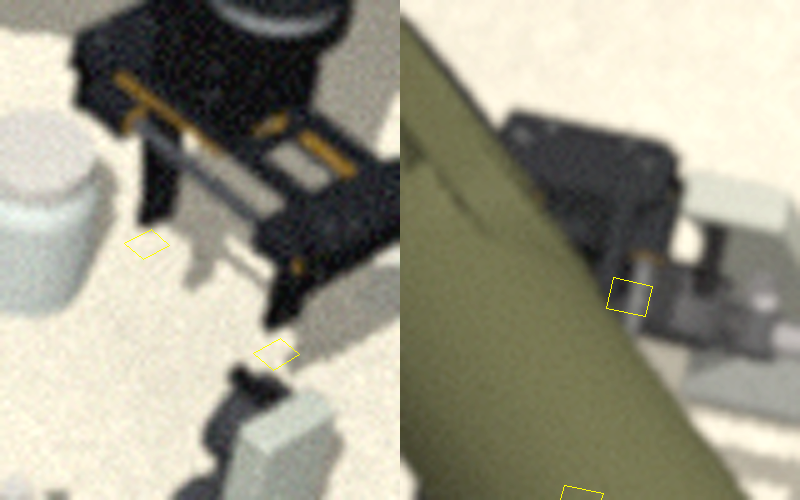

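Call:
drive_tool:
  rows:
    - [[0,0,0,0,255],[0,0,0,0,255],[0,0,0,0,255],[0,0,0,0,255],[0,0,0,0,255],[0,0,0,0,255]]

```text
time: 5.82
position: [0.604, 0.2723, 0.2154]
tool_rot: [3.129, -0.285, -0.0]
ft_force: [-0.3, 0.9, 0.4]
grip_width: 0.403
```

```bash
sed -i 's/for sg in(1,-1)/for sg in SG/; s/^def look(name)/SG=(1,-1)\ndef look(name,SG=SG)/' h.py
python3 - <<'E'
from h import *
plan([(-.01,.152,.205)]);look("b2",(.15,-.15))
E
```

```text
t 5.825 pos [0.60398117 0.27229625 0.21535692] xyaw -10.413794347121685 z [-0. -0. -1.] F [-0.33  0.93  0.39] q [ 0.12  0.46 -0.81  1.39  0.33  1.43 -0.87]
station pos -0.06117498534108621 0.1536373381622099
spin (tool z down => -): -3.990224245454017e-05
(-0.01, 0.152, 0.205) world [0.654 0.261 0.205] shift [0.171 0.005 0.035] mm 0.052
```

View pics/b2.png

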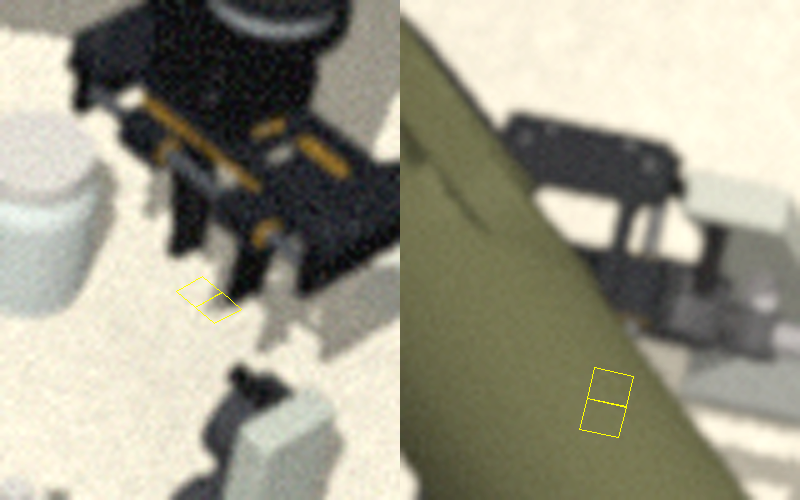

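Call:
drive_tool:
  rows:
    - [[0,0,0,0,255],[0,0,0,0,255],[0,0,0,0,255],[0,0,0,0,255],[0,0,0,0,255],[0,0,0,0,255]]

```text
time: 6.68
position: [0.604, 0.2723, 0.2154]
tool_rot: [3.129, -0.285, -0.0]
ft_force: [0.1, -0.1, 0.1]
grip_width: 0.003
```

```bash
cat > v.py <<'E'
from h import *
from bench import ctrl
import sys
s=ctrl.get_state();w=s["position"];ax=Ro.from_rotvec(s["tool_rot"]).as_matrix();print(w,s["grip_width"],s["ft_force"],s["time"])
dz=float(sys.argv[2]);x0,y0,k=330,50,6.5
a=cv2.convertScaleAbs(cv2.resize(ctrl.get_image("scene")["img"][y0:y0+90,x0:x0+110],None,fx=k,fy=k,interpolation=cv2.INTER_CUBIC),alpha=1.7,beta=15)
b=lambda hx,hy,z:[w+[0,0,dz]+ax@[sx*hx,sy*hy,z] for sx,sy in((1,1),(1,-1),(-1,-1),(-1,1),(1,1))]
for r,col in((b(.095,.0375,-.056),(0,255,255)),(b(.015,.0095,.014),(0,255,0))):
    q=((proj("scene",r)-[x0,y0]+.5)*k-.5).round().astype(int);cv2.polylines(a,[q],False,col,1)
cv2.imwrite(f"pics/{sys.argv[1]}.png",a)
E
python3 v.py b3 0
```

```text
[0.60401242 0.27230307 0.21539106] 0.002546789038892206 [ 0.14660638 -0.13934899  0.06021857] 6.675
```

View pics/b3.png

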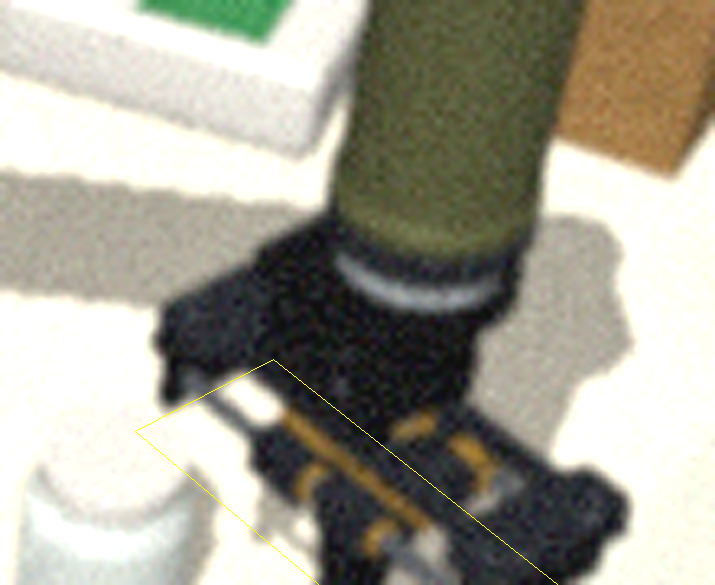

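Call:
drive_tool:
  rows:
    - [[0.1,0,0,0,255],[0.17,0,0,0,255],[0.17,0,0,0,255],[0.17,0,0,0,255],[0.17,0,0,0,255]]

```text
time: 7.35
position: [0.6532, 0.2639, 0.2158]
tool_rot: [-3.129, 0.283, 0.0]
ft_force: [0.4, 0.3, 1.1]
grip_width: 0.008
```

```bash
sed -i 's/x0,y0,k=330,50,6.5/x0,y0,k=345,95,6.5/' v.py; python3 - <<'E'
from h import *
plan([(-.01,.152,.197)])
E
python3 v.py b4 0
```

```text
t 7.35 pos [0.65320174 0.26386708 0.21576403] xyaw -10.334340362482665 z [-0.  0. -1.] F [0.4  0.33 1.09] q [ 0.09  0.55 -0.78  1.27  0.38  1.47 -0.83]
station pos -0.011241480760009043 0.15423766460643437
spin (tool z down => -): 0.00040150878331775936
(-0.01, 0.152, 0.197) world [0.654 0.261 0.197] shift [0.004 0.007 0.063] mm 0.019
[0.65320174 0.26386708 0.21576403] 0.0075673079267052435 [0.40016308 0.32672533 1.08712151] 7.35
```

View pics/b4.png

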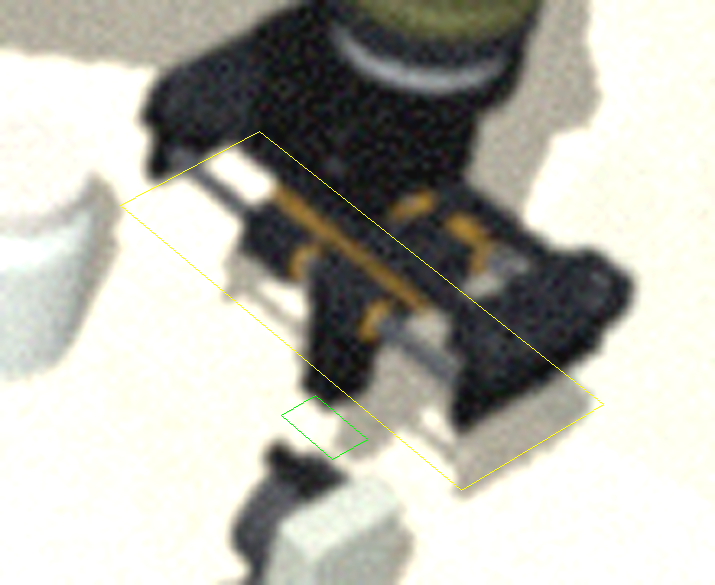

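Call:
drive_tool:
  rows:
    - [[0,0.005,0.025,0,255],[0,0.005,0.05,0,255],[0,0.005,0.055,0,255],[0,0.005,0.06,0,255],[0,0.005,0.065,0,255],[0,0.005,0.07,0,255],[0,0.005,0.075,0,255],[0,0.005,0.08,0,255],[0,0.005,0.085,0,255],[0,0.005,0.09,0,255]]

```text
time: 8.65
position: [0.6539, 0.2616, 0.1883]
tool_rot: [3.129, -0.285, 0.0]
ft_force: [0.1, -0.1, -0.3]
grip_width: 0.005
```

```bash
python3 v.py b5 0
```

```text
[0.65391044 0.26159135 0.18831055] 0.004954692089862799 [ 0.13101779 -0.12428299 -0.30091861] 8.65
```

View pics/b5.png

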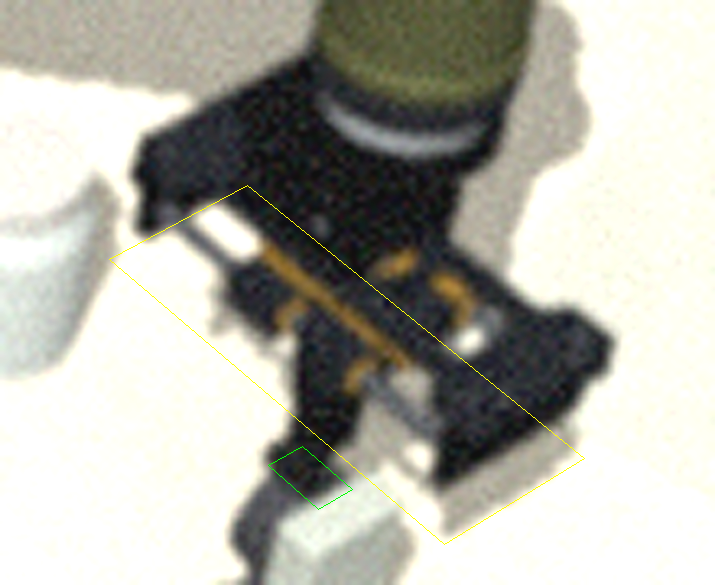

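Call:
drive_tool:
  rows:
    - [[0,0,0.005,0,255],[0,0,0.01,0,255],[0,0,0.015,0,255],[0,0,0.02,0,255],[0,0,0.025,0,255],[0,0,0.03,0,255],[0,0,0.03,0,255]]

```text
time: 9.57
position: [0.6538, 0.2616, 0.1792]
tool_rot: [3.128, -0.285, -0.0]
ft_force: [0.0, 0.9, -0.0]
grip_width: 0.005
```

Call:
drive_tool:
  rows:
    - [[0,0,0.005,0,255],[0,0,0.01,0,255],[0,0,0.015,0,255],[0,0,0.015,0,255]]

```text
time: 10.07
position: [0.6541, 0.2623, 0.176]
tool_rot: [-3.128, 0.284, -0.002]
ft_force: [-0.1, 1.1, 4.4]
grip_width: 0.005
```

```bash
python3 v.py b6 0
```

```text
[0.65407023 0.2622675  0.17598926] 0.004941543221564356 [-0.14553732  1.05852974  4.36277072] 10.075
```

View pics/b6.png

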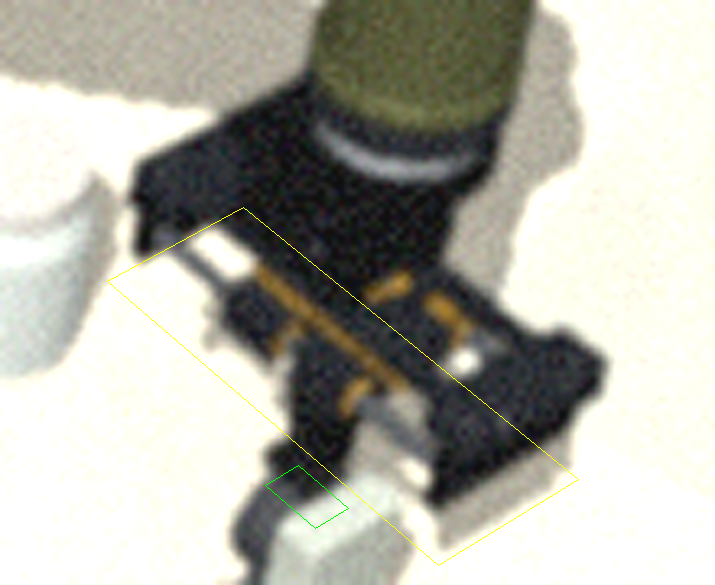

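Call:
drive_tool:
  rows:
    - [[0,-0.004,0.005,0,255],[0,-0.008,0.01,0,255],[0,-0.012,0.015,0,255],[0,-0.016,0.02,0,255],[0,-0.02,0.025,0,255],[0,-0.024,0.03,0,255]]

```text
time: 10.88
position: [0.656, 0.2729, 0.1692]
tool_rot: [-3.122, 0.281, -0.007]
ft_force: [-0.3, 4.4, 10.0]
grip_width: 0.004
```

Call:
drive_tool:
  rows:
    - [[0,-0.005,0.005,0,255],[0,-0.01,0.01,0,255],[0,-0.015,0.015,0,255],[0,-0.02,0.02,0,255],[0,-0.025,0.025,0,255],[0,-0.03,0.03,0,255]]

```text
time: 11.62
position: [0.6579, 0.2829, 0.1603]
tool_rot: [-3.12, 0.28, -0.008]
ft_force: [2.1, 6.9, 8.4]
grip_width: 0.005
```

```bash
sed -i 's/x0,y0,k=345,95,6.5/x0,y0,k=260,90,4/; s/y0+90,x0:x0+110/y0+150,x0:x0+190/' v.py; python3 v.py b7 0.02;python3 - <<'E'
from h import *
plan([(-.01,.175,.15)])
E
```

```text
[0.65790373 0.28285768 0.16031305] 0.0051857231072205716 [2.14875771 6.87309834 8.40836429] 11.625
t 11.675 pos [0.6579114  0.28313364 0.16001187] xyaw -10.247867714563695 z [ 0.006  0.009 -1.   ] F [2.28 6.38 7.75] q [ 0.07  0.6  -0.77  1.32  0.41  1.37 -0.87]
station pos -0.010089455307360915 0.17403801912678377
spin (tool z down => -): 0.0008819123828676232
(-0.01, 0.175, 0.15) world [0.658 0.284 0.15 ] shift [ 0.    -0.003  0.033] mm 0.01
```

View pics/b7.png

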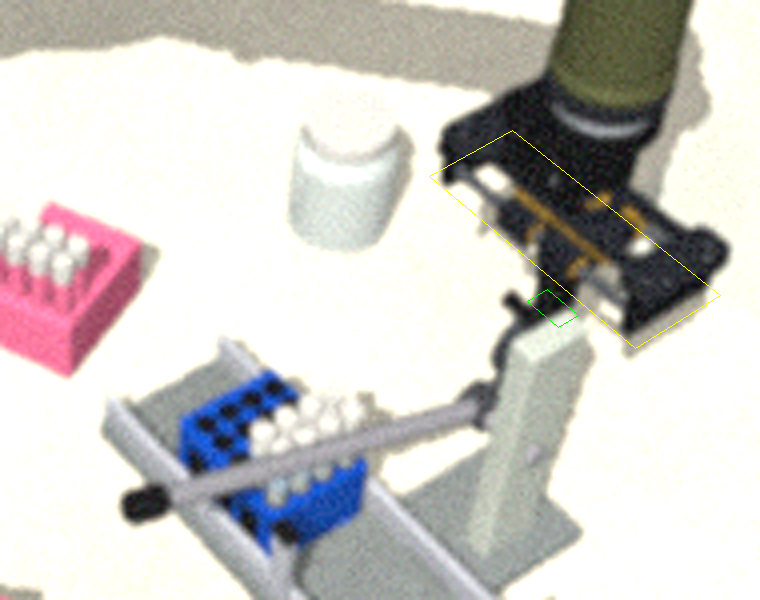

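```bash
python3 - <<'E'
from h import *
P=np.load("P.npy")
for th in np.arange(0,.8,.1):
    print(th.round(1),proj("scene",st(P,(0,.11-.32*np.cos(th),.115+.32*np.sin(th)))).round(0), "disc",(.11+.05*np.sin(.7+th)).round(3),(.115+.05*np.cos(.7+th)).round(3))
E
```

```text
0.0 [[285. 249.]] disc 0.142 0.153
0.1 [[285. 241.]] disc 0.146 0.15
0.2 [[287. 233.]] disc 0.149 0.146
0.3 [[290. 224.]] disc 0.152 0.142
0.4 [[294. 214.]] disc 0.155 0.138
0.5 [[299. 203.]] disc 0.157 0.133
0.6 [[305. 193.]] disc 0.158 0.128
0.7 [[312. 181.]] disc 0.159 0.123
```

Call:
drive_tool:
  rows:
    - [[0,0.002,0.005,0,255],[0,0.003,0.01,0,255],[0,0.003,0.015,0,255],[0,0.003,0.02,0,255],[0,0.003,0.025,0,255],[0,0.003,0.03,0,255],[0,0.003,0.035,0,255],[0,0.003,0.04,0,255]]

```text
time: 12.68
position: [0.659, 0.2892, 0.1518]
tool_rot: [-3.108, 0.273, -0.017]
ft_force: [5.3, 16.0, 13.1]
grip_width: 0.003
```

```bash
python3 v.py b8 0.02;python3 - <<'E'
from h import *
plan([(-.01,.175,.14)])
E
```

```text
[0.65901601 0.28924047 0.1517752 ] 0.0026540015182086344 [ 5.34289261 16.01498244 13.08674694] 12.675
t 12.725 pos [0.65901358 0.28939202 0.15159115] xyaw -10.052112585422073 z [ 0.013  0.02  -1.   ] F [ 6.26 17.36 11.94] q [ 0.07  0.6  -0.77  1.33  0.41  1.34 -0.87]
station pos -0.010135880811539204 0.1803925446552207
spin (tool z down => -): 0.0019694408780988604
(-0.01, 0.175, 0.14) world [0.658 0.284 0.14 ] shift [-0.     0.019  0.038] mm 0.013
```

View pics/b8.png

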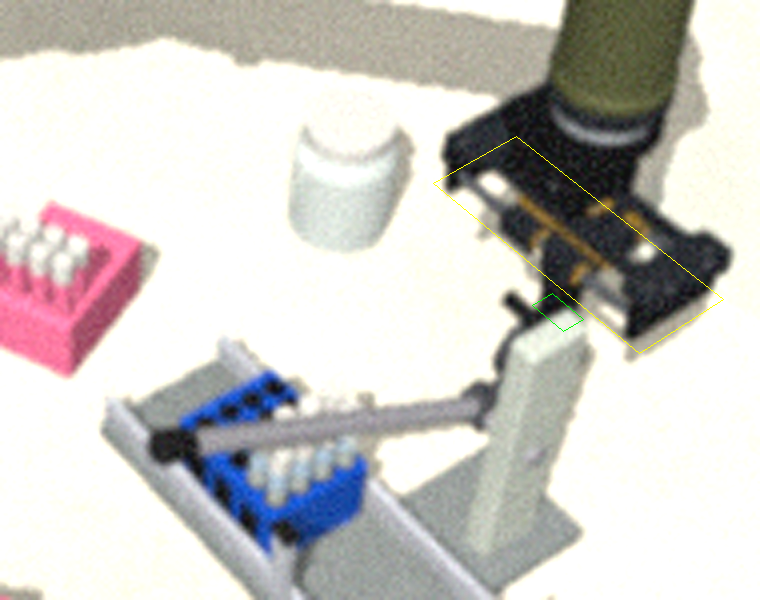

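Call:
drive_tool:
  rows:
    - [[0,-0.004,0,0,255],[0,-0.008,0,0,255],[0,-0.012,0,0,255],[0,-0.016,0,0,255],[0,-0.02,0,0,255],[0,-0.024,0,0,255],[0,-0.024,0,0,255]]

```text
time: 13.6
position: [0.6594, 0.2915, 0.1487]
tool_rot: [-3.116, 0.278, -0.01]
ft_force: [2.1, 10.0, 6.8]
grip_width: 0.008
```

```bash
python3 v.py b9 0.02;python3 - <<'E'
from h import *
plan([(-.01,.175,.14)])
E
```

```text
[0.65942203 0.29148109 0.14873539] 0.008453825925141129 [2.08996023 9.95705987 6.75447788] 13.6
t 13.65 pos [0.65943392 0.2914998  0.14876975] xyaw -10.191505232393949 z [ 0.008  0.012 -1.   ] F [ 3.02 10.35  7.18] q [ 0.05  0.61 -0.76  1.32  0.41  1.35 -0.88]
station pos -0.010103187267835424 0.18254157832245804
spin (tool z down => -): 0.0011950372838106748
(-0.01, 0.175, 0.14) world [0.658 0.284 0.14 ] shift [0.    0.026 0.029] mm 0.012
```

View pics/b9.png

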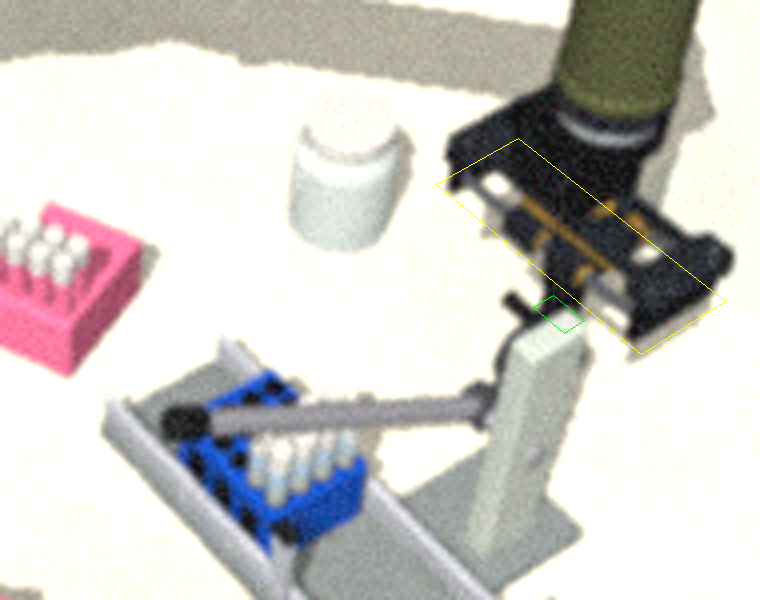

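Call:
drive_tool:
  rows:
    - [[0,-0.005,0.002,0,255],[0,-0.01,0.004,0,255],[0,-0.014,0.008,0,255],[0,-0.018,0.012,0,255],[0,-0.021,0.016,0,255],[0,-0.024,0.02,0,255]]

```text
time: 14.4
position: [0.6602, 0.2958, 0.1409]
tool_rot: [-3.121, 0.28, -0.006]
ft_force: [2.3, 6.8, 3.7]
grip_width: 0.009
```

Call:
drive_tool:
  rows:
    - [[0,-0.003,0.004,0,255],[0,-0.006,0.008,0,255],[0,-0.009,0.012,0,255],[0,-0.012,0.016,0,255]]

```text
time: 14.9
position: [0.6602, 0.2974, 0.135]
tool_rot: [-3.124, 0.282, -0.003]
ft_force: [0.4, 3.9, 0.7]
grip_width: 0.007
```

```bash
python3 v.py b10 0.02;python3 - <<'E'
from h import *
plan([(-.01,.175,.14)])
E
```

```text
[0.66019119 0.29740004 0.1349555 ] 0.007353290467135181 [0.36177303 3.9476296  0.7033595 ] 14.9
t 14.95 pos [0.65980668 0.29654394 0.13436467] xyaw -10.32163320551451 z [ 0.001  0.003 -1.   ] F [-0.04  1.15  0.42] q [ 0.03  0.63 -0.76  1.32  0.43  1.35 -0.9 ]
station pos -0.010647696531678127 0.18757008021567184
spin (tool z down => -): 0.00047210409980755387
(-0.01, 0.175, 0.14) world [0.658 0.284 0.14 ] shift [ 0.002  0.042 -0.019] mm 0.014
```

View pics/b10.png

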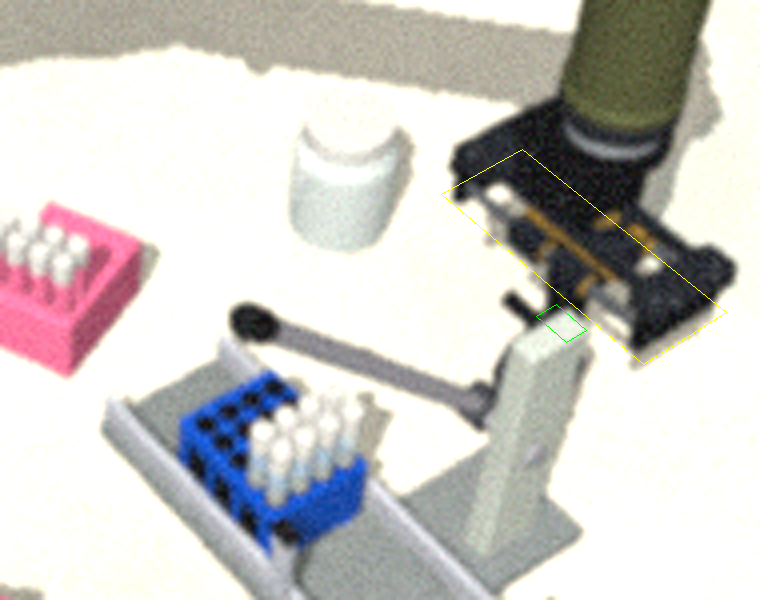

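Call:
drive_tool:
  rows:
    - [[0,0,0,0,255],[0,0,0,0,255],[0,0,0,0,255],[0,0,0,0,255],[0,0,0,0,255],[0,0,0,0,255],[0,0,0,0,255],[0,0,0,0,255]]

```text
time: 15.95
position: [0.6599, 0.2944, 0.1341]
tool_rot: [3.128, -0.285, -0.0]
ft_force: [0.8, -0.5, -0.6]
grip_width: 0.003
```

```bash
python3 v.py b11 0.02;python3 - <<'E'
from h import *
plan([(-.1,.19,.3),(-.24,.0,.3)])
E
```

```text
[0.6598751  0.29435984 0.13406793] 0.0029243451803111645 [ 0.76998015 -0.52375335 -0.63644755] 15.95
t 16.0 pos [0.65989728 0.29438693 0.13410906] xyaw -10.407825631641202 z [-0. -0. -1.] F [-0.62 -0.35  0.3 ] q [ 0.03  0.63 -0.75  1.32  0.43  1.35 -0.9 ]
station pos -0.010168957334509815 0.18546491854701794
spin (tool z down => -): -6.742712007427629e-06
(-0.1, 0.19, 0.3) world [0.572 0.315 0.3  ] shift [-0.299 -0.015 -0.553] mm 0.189
(-0.24, 0.0, 0.3) world [0.4   0.153 0.3  ] shift [-0.766  0.618 -0.553] mm 0.339
```

View pics/b11.png

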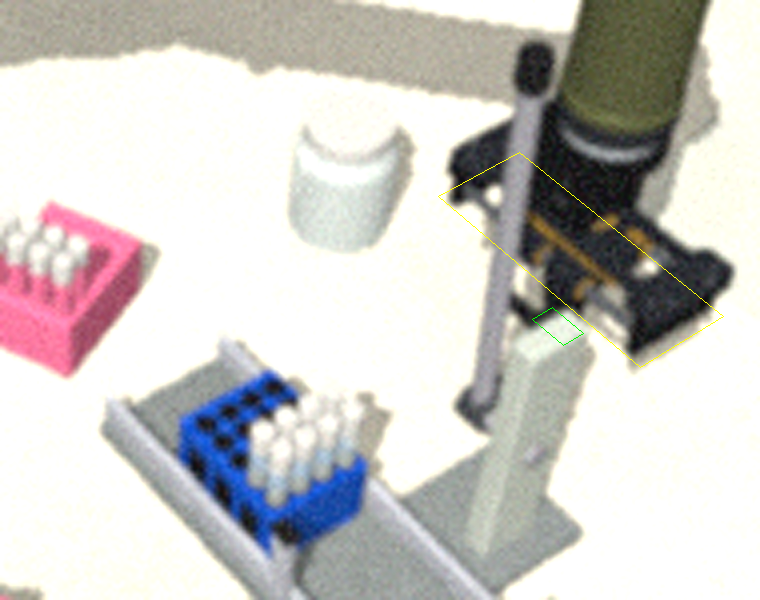

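Call:
drive_tool:
  rows:
    - [[0,-0.05,-0.2,0,255],[0,-0.05,-0.4,0,255],[0,-0.05,-0.55,0,255],[0,-0.05,-0.55,0,255],[-0.2,-0.05,-0.55,0,255],[-0.4,-0.05,-0.55,0,0],[-0.6,-0.05,-0.55,0,0],[-0.68,0.1,-0.55,0,0],[-0.68,0.25,-0.55,0,0],[-0.68,0.4,-0.55,0,0],[-0.68,0.6,-0.55,0,0],[-0.68,0.618,-0.55,0,0],[-0.68,0.618,-0.55,0,0],[-0.68,0.618,-0.55,0,0],[-0.68,0.618,-0.55,0,0],[-0.68,0.618,-0.55,0,0]]

```text
time: 18.0
position: [0.4257, 0.1497, 0.2989]
tool_rot: [-3.129, 0.282, 0.001]
ft_force: [1.0, 0.4, 0.6]
grip_width: 0.993
```

```bash
python3 - <<'E'
from h import *
from bench import ctrl
plan([(-.215,0,.15),(-.215,0,.04)])
for n in("scene","top"):cv2.imwrite(f"pics/e_{n}.png",ctrl.get_image(n)["img"])
E
```

```text
t 18.0 pos [0.42571682 0.14972485 0.29891727] xyaw -10.314492261562929 z [-0.001  0.    -1.   ] F [1.04 0.39 0.57] q [ 0.43 -0.14 -0.74  1.75 -0.1   1.5  -0.47]
station pos -0.21436660508258187 0.0008818019243234457
spin (tool z down => -): 0.0005117760106496128
(-0.215, 0, 0.15) world [0.425 0.149 0.15 ] shift [-0.002  0.003  0.496] mm 0.149
(-0.215, 0, 0.04) world [0.425 0.149 0.04 ] shift [-0.002  0.003  0.863] mm 0.259
```

View pics/e_scene.png

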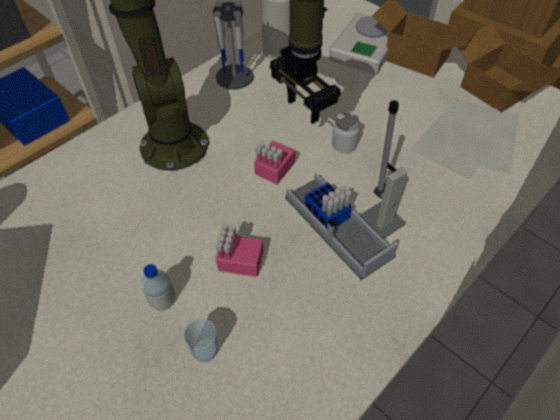

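View pics/e_top.png

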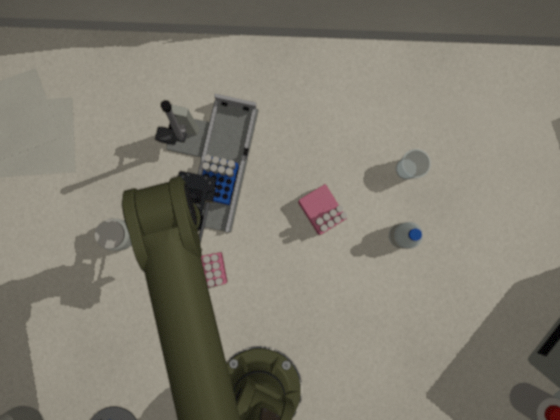

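```bash
python3 - <<'E'
from h import *
P=np.load("P.npy");c,s=np.cos(P[2]),np.sin(P[2])
for px in((181,262),(226,253),(228,285),(186,292)):
    w=tri(px,"top",.06);e=w[:2]-P[:2];print(w.round(3),c*e[0]+s*e[1],-s*e[0]+c*e[1])
E
```

```text
[0.337 0.212 0.06 ] -0.3126096407018192 0.04570027686922531
[0.364 0.095 0.06 ] -0.2653530312138308 -0.06373580647985029
[0.281 0.087 0.06 ] -0.34518610954469087 -0.08671368074498845
[0.26  0.195 0.06 ] -0.38538605944785576 0.015823191508678655
```

Call:
drive_tool:
  rows:
    - [[0.1,0.003,0.2,0,120],[0.1,0.003,0.4,0,120],[0.1,0.003,0.45,0,120],[0.1,0.003,0.45,0,120],[0.1,0.003,0.45,0,120],[0.1,0.003,0.45,0,120],[0.1,0.003,0.45,0,120],[0.1,0.003,0.45,0,120]]

```text
time: 19.1
position: [0.4554, 0.1426, 0.1646]
tool_rot: [3.128, -0.285, 0.001]
ft_force: [0.8, -0.2, 0.7]
grip_width: 0.532
```

```bash
sed -i 's/x0,y0,k=.*/x0,y0,k=240,90,4/; s/(b(.015,/(b(.038,/' v.py; python3 v.py f1 0.02;python3 - <<'E'
from h import *
from bench import ctrl
plan([(-.184,0,.1),(-.184,0,.045)])
P=np.load("P.npy");c,s=np.cos(P[2]),np.sin(P[2])
for px in((208,259),(219,257),(222,280),(208,284)):
    w=tri(px,"top",.115);e=w[:2]-P[:2];print(c*e[0]+s*e[1],-s*e[0]+c*e[1])
E
```

```text
[0.45536443 0.14259794 0.16460788] 0.5316881437201093 [ 0.83295374 -0.21822765  0.70281137] 19.1
t 19.15 pos [0.45526803 0.14254103 0.16441464] xyaw -10.41982041732398 z [ 0.001 -0.    -1.   ] F [-0.64 -0.16 -0.52] q [ 0.42  0.02 -0.78  1.91  0.01  1.22 -0.54]
station pos -0.18400386068650543 -0.0008459395063541292
spin (tool z down => -): -7.338041024506877e-05
(-0.184, 0, 0.1) world [0.455 0.143 0.1  ] shift [-0.    -0.003  0.215] mm 0.064
(-0.184, 0, 0.045) world [0.455 0.143 0.045] shift [-0.    -0.003  0.398] mm 0.119
-0.2880790518741856 -0.026761364138340692
-0.27746596724534356 -0.05258551299902797
-0.33174859932830364 -0.07231874915694428
-0.34867870894657643 -0.040337689930326576
```

View pics/f1.png

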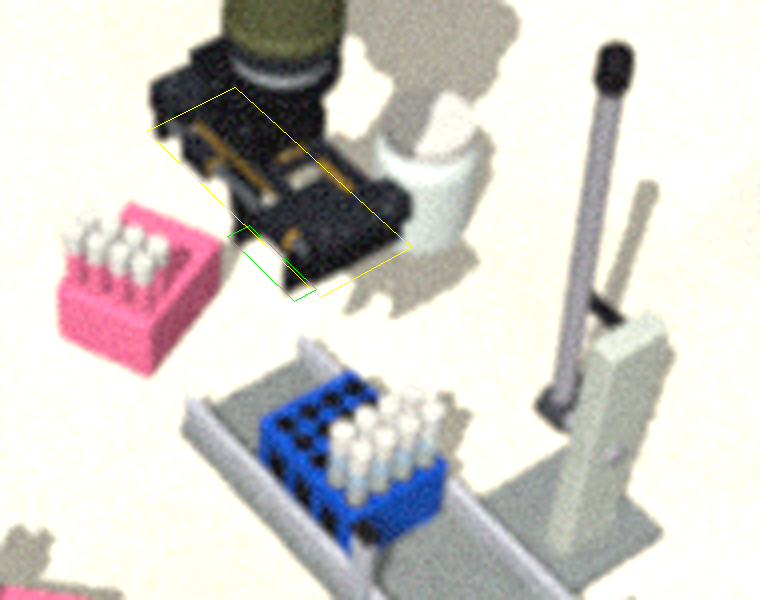

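Call:
drive_tool:
  rows:
    - [[0,-0.003,0.1,0,120],[0,-0.003,0.2,0,120],[0,-0.003,0.28,0,120],[0,-0.003,0.34,0,120],[0,-0.003,0.38,0,120],[0,-0.003,0.38,0,120],[0,-0.003,0.38,0,120]]

```text
time: 20.02
position: [0.4559, 0.1437, 0.0508]
tool_rot: [-3.128, 0.285, -0.002]
ft_force: [-0.4, -0.8, 0.3]
grip_width: 0.526
```

```bash
python3 v.py f2 0.02;python3 - <<'E'
from h import *
plan([(-.038+.02,0,.05)])
E
```

```text
[0.45593416 0.14370182 0.05081326] 0.5263094490592839 [-0.42108589 -0.82803369  0.30645527] 20.025
t 20.075 pos [0.45598985 0.14369964 0.05091097] xyaw -10.40823279414396 z [ 0.002  0.    -1.   ] F [ 0.93 -0.07 -1.03] q [ 0.37  0.18 -0.78  2.03  0.15  0.99 -0.66]
station pos -0.18350319362185397 0.00042399777356751794
spin (tool z down => -): -9.004725911669346e-06
(-0.018, 0, 0.05) world [0.619 0.113 0.05 ] shift [0.552 0.001 0.004] mm 0.166
```

View pics/f2.png

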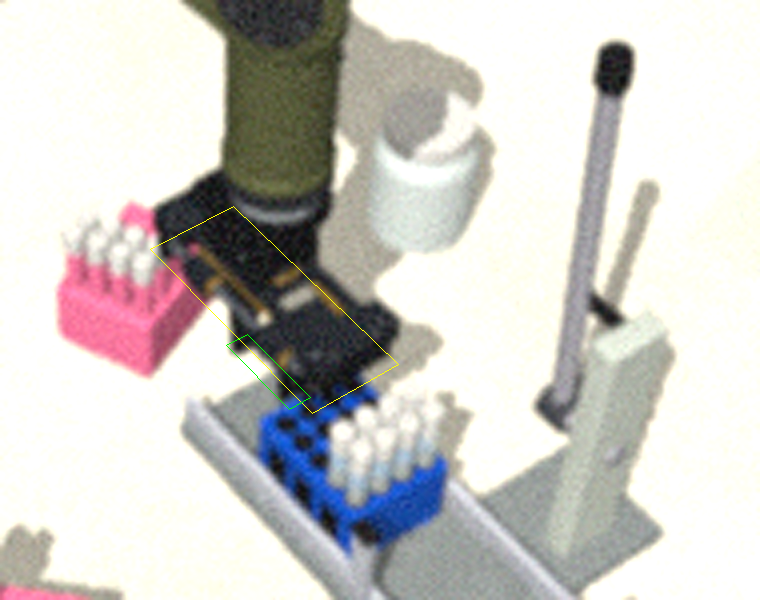

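Call:
drive_tool:
  rows:
    - [[0.01,0,0.02,0,120],[0.02,0,0.04,0,120],[0.03,0,0.045,0,120],[0.04,0,0.045,0,120],[0.05,0,0.045,0,120],[0.06,0,0.045,0,120],[0.07,0,0.045,0,120],[0.08,0,0.045,0,120],[0.09,0,0.045,0,120],[0.1,0,0.045,0,120],[0.11,0,0.045,0,120],[0.12,0,0.045,0,120],[0.13,0,0.045,0,120],[0.14,0,0.045,0,120]]

```text
time: 21.82
position: [0.4968, 0.1358, 0.0366]
tool_rot: [3.129, -0.285, -0.0]
ft_force: [-1.3, 0.3, -0.6]
grip_width: 0.527
```

```bash
python3 v.py f3 0.02;python3 - <<'E'
from h import *
plan([(-.038+.02,0,.036)])
E
```

```text
[0.49675926 0.13583679 0.03659975] 0.5270527792838761 [-1.26876864  0.28821349 -0.57074752] 21.825
t 21.875 pos [0.49725468 0.13572599 0.03667898] xyaw -10.42634219882496 z [ 0.001  0.    -1.   ] F [-2.3   0.66 -0.57] q [ 0.35  0.29 -0.74  1.96  0.23  0.98 -0.68]
station pos -0.14147684515562606 3.527999123313641e-05
spin (tool z down => -): -0.00010961252969497067
(-0.018, 0, 0.036) world [0.619 0.113 0.036] shift [ 0.412 -0.     0.002] mm 0.123
```

View pics/f3.png

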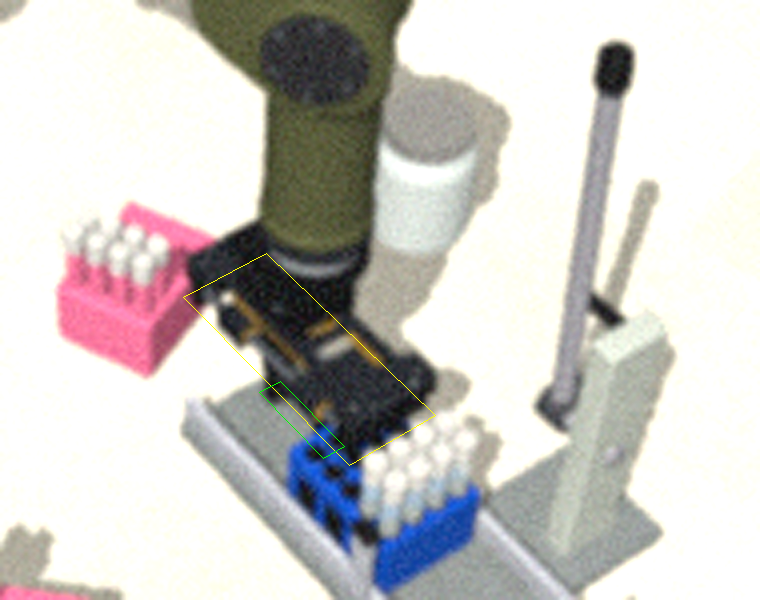

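Rack slides with about 2 N; the barrier is still up. Continue.

Call:
drive_tool:
  rows:
    - [[0.015,0,0,0,120],[0.03,0,0,0,120],[0.045,0,0,0,120],[0.06,0,0,0,120],[0.075,0,0,0,120],[0.09,0,0,0,120],[0.105,0,0,0,120],[0.12,0,0,0,120],[0.135,0,0,0,120],[0.15,0,0,0,120],[0.165,0,0,0,120],[0.18,0,0,0,120],[0.195,0,0,0,120],[0.21,0,0,0,120],[0.225,0,0,0,120],[0.24,0,0,0,120],[0.255,0,0,0,120],[0.27,0,0,0,120]]

```text
time: 24.12
position: [0.5765, 0.1212, 0.0366]
tool_rot: [3.129, -0.285, 0.0]
ft_force: [-4.1, 0.7, 1.5]
grip_width: 0.529
```

```bash
python3 v.py f4 0.02;python3 - <<'E'
from h import *
plan([(-.038+.02,0,.036)])
E
```

```text
[0.576541   0.12116204 0.03662683] 0.5293940680193056 [-4.1192195  0.6652646  1.5034376] 24.125
t 24.175 pos [0.5772876  0.12096885 0.03665529] xyaw -10.437024161092832 z [ 0.001  0.    -1.   ] F [-2.18  1.27 -0.09] q [ 0.32  0.43 -0.69  1.78  0.31  1.04 -0.67]
station pos -0.060094789838655925 -2.2549458465097663e-05
spin (tool z down => -): -0.00016895676451647123
(-0.018, 0, 0.036) world [0.619 0.113 0.036] shift [ 0.14  -0.     0.002] mm 0.042
```

View pics/f4.png

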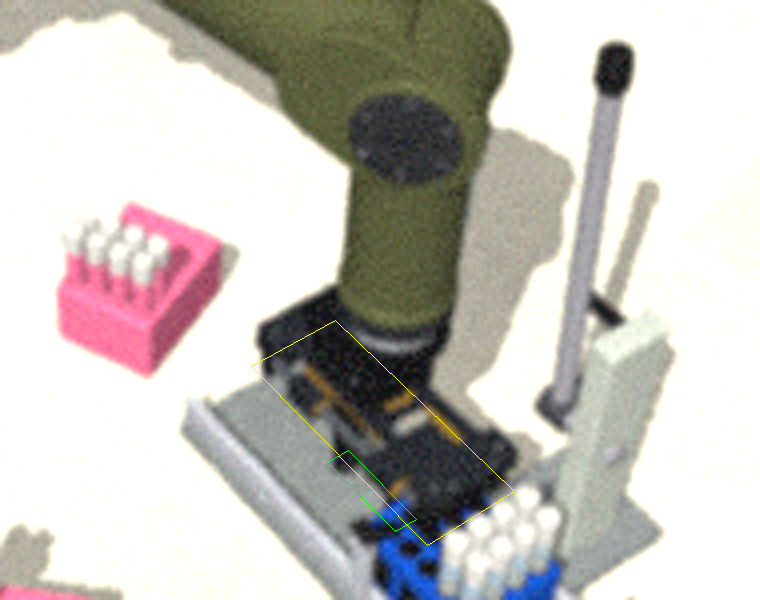

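```bash
python3 - <<'E'
from bench import ctrl
import cv2
a=ctrl.get_image("top")["img"][60:260,90:350];cv2.imwrite("pics/g1.png",cv2.convertScaleAbs(cv2.resize(a,None,fx=3,fy=3,interpolation=cv2.INTER_CUBIC),alpha=1.5))
E
```

```text
(no output)
```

View pics/g1.png

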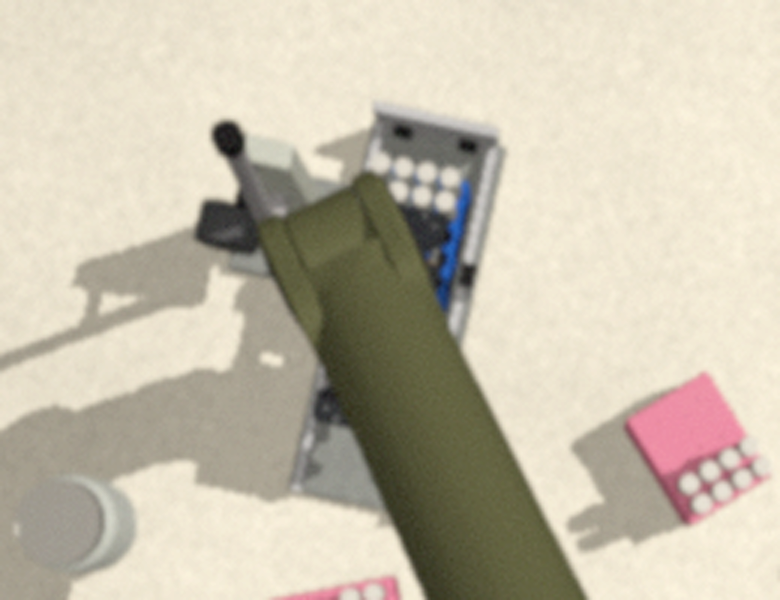

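Call:
drive_tool:
  rows:
    - [[-0.02,0,0,0,120],[-0.02,0.02,0,0,120],[-0.02,0.04,0,0,120],[-0.01,0.04,0,0,120],[0,0.04,0,0,120],[0.01,0.04,0,0,120],[0.02,0.04,0,0,120],[0.03,0.04,0,0,120],[0.04,0.04,0,0,120],[0.05,0.04,0,0,120],[0.06,0.04,0,0,120],[0.07,0.04,0,0,120],[0.08,0.04,0,0,120]]

```text
time: 25.85
position: [0.5979, 0.105, 0.0365]
tool_rot: [3.129, -0.285, -0.0]
ft_force: [-3.2, 1.0, 2.4]
grip_width: 0.526
```

```bash
python3 - <<'E'
from h import *
from bench import ctrl
plan([(-.038+.02,-.012,.036)])
a=ctrl.get_image("top")["img"][60:210,100:300];cv2.imwrite("pics/g2.png",cv2.convertScaleAbs(cv2.resize(a,None,fx=4,fy=4,interpolation=cv2.INTER_CUBIC),alpha=1.5))
E
python3 v.py f5 .02
```

```text
t 25.85 pos [0.59785081 0.10498771 0.03654273] xyaw -10.418189146906654 z [-0. -0. -1.] F [-3.23  0.97  2.4 ] q [ 0.33  0.47 -0.67  1.73  0.33  1.06 -0.64]
station pos -0.036983122729627824 -0.012026421589536523
spin (tool z down => -): -6.431779681549934e-05
(-0.018, -0.012, 0.036) world [0.617 0.102 0.036] shift [ 0.063 -0.     0.002] mm 0.019
[0.59838908 0.10483796 0.03659529] 0.5296839151309345 [-1.8918727  -0.24125486  1.81628967] 25.9
```

View pics/g2.png

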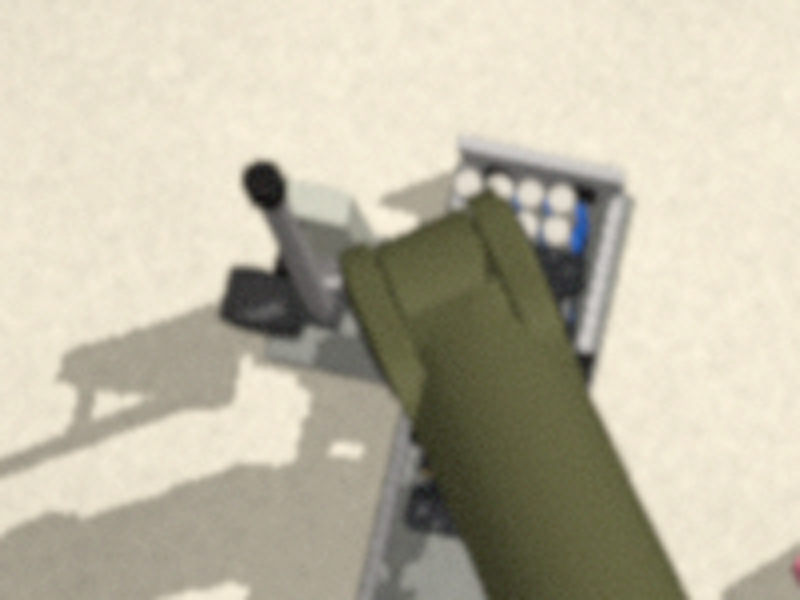

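View pics/f5.png

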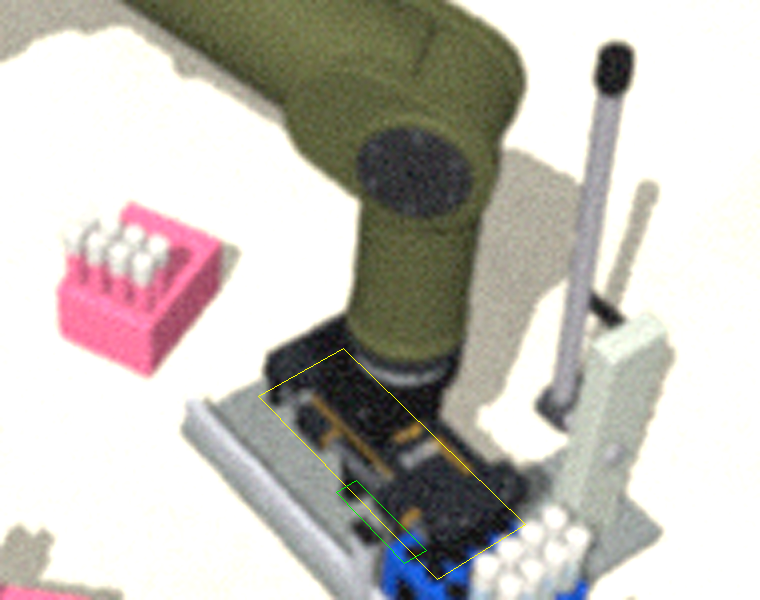

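Call:
drive_tool:
  rows:
    - [[0.01,0,0,0,120],[0.02,0,0,0,120],[0.03,0,0,0,120],[0.04,0,0,0,120],[0.047,0,0,0,120],[0.052,0,0,0,120],[0.057,0,0,0,120]]

```text
time: 26.82
position: [0.6145, 0.102, 0.0366]
tool_rot: [3.129, -0.285, -0.0]
ft_force: [-3.9, 0.0, 2.4]
grip_width: 0.529
```

Call:
drive_tool:
  rows:
    - [[0.005,0,0,0,120],[0.01,0,0,0,120],[0.01,0,0,0,120]]

```text
time: 27.2
position: [0.6164, 0.1017, 0.0366]
tool_rot: [3.128, -0.285, -0.003]
ft_force: [-7.2, -0.1, 4.3]
grip_width: 0.527
```

Call:
drive_tool:
  rows:
    - [[0.004,0,0,0,120],[0.008,0,0,0,120],[0.008,0,0,0,120]]

```text
time: 27.58
position: [0.6166, 0.1018, 0.0366]
tool_rot: [3.127, -0.283, -0.01]
ft_force: [-12.4, 0.3, 9.4]
grip_width: 0.53
```

```bash
python3 - <<'E'
from h import *
from bench import ctrl
plan([(-.038+.02,-.012,.036)])
a=ctrl.get_image("top")["img"][80:155,190:290];cv2.imwrite("pics/g3.png",cv2.convertScaleAbs(cv2.resize(a,None,fx=7,fy=7,interpolation=cv2.INTER_CUBIC),alpha=1.5))
E
```

```text
t 27.575 pos [0.6166233  0.10177739 0.03660315] xyaw -10.354925727669869 z [-0.006 -0.001 -1.   ] F [-12.42   0.34   9.35] q [ 0.31  0.5  -0.66  1.68  0.34  1.08 -0.63]
station pos -0.017939534242374787 -0.011793013828228472
spin (tool z down => -): 0.00028714564338886436
(-0.018, -0.012, 0.036) world [0.617 0.102 0.036] shift [-0.     0.001  0.002] mm 0.001
```

View pics/g3.png

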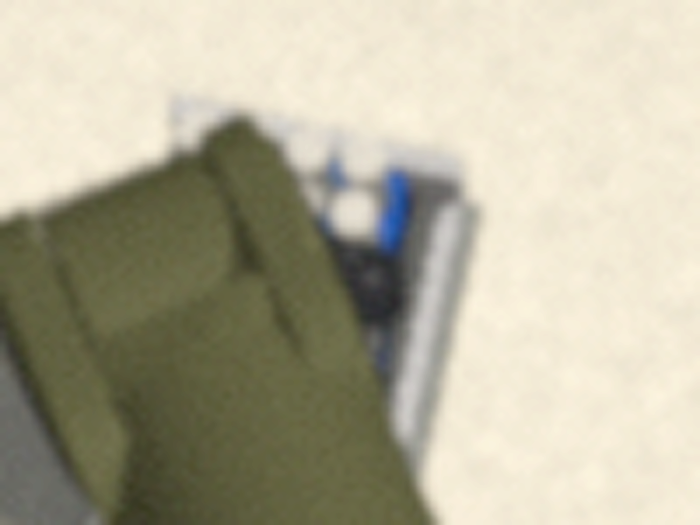

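Call:
drive_tool:
  rows:
    - [[-0.02,0,0,0,120],[-0.06,0,0,0,120],[-0.15,0,0,0,120],[-0.25,0,0,0,120],[-0.35,0,0,0,120],[-0.4,0,-0.1,0,120],[-0.4,0,-0.3,0,120],[-0.4,0,-0.5,0,120],[-0.4,0.2,-0.7,0,120],[-0.4,0.4,-0.75,0,120],[-0.4,0.6,-0.75,0,120],[-0.4,0.8,-0.75,0,120],[-0.4,1.0,-0.75,0,120],[-0.4,1.0,-0.75,0,120],[-0.4,1.0,-0.75,0,120]]

```text
time: 29.5
position: [0.4475, -0.1725, 0.2615]
tool_rot: [-3.128, 0.288, -0.001]
ft_force: [0.4, 0.9, -0.4]
grip_width: 0.527
```

```bash
python3 - <<'E'
from h import *
from bench import ctrl
plan([])
for n in("scene","top"):cv2.imwrite(f"pics/h_{n}.png",ctrl.get_image(n)["img"])
P=np.load("P.npy");a=ctrl.get_image("top")["img"][80:250,130:350]
a=cv2.resize(a,None,fx=3.5,fy=3.5,interpolation=cv2.INTER_CUBIC)
q=st(P,[(.02,.043,.075),(.02,-.043,.075),(.13,-.043,.075),(.13,.043,.075)])
q=((proj("top",q)-[130,80]+.5)*3.5-.5).round().astype(int);cv2.polylines(a,[q],True,(0,255,255),1)
cv2.imwrite("pics/h_z.png",a)
E
```

```text
t 29.5 pos [ 0.44752884 -0.17252056  0.26154352] xyaw -10.504600107271491 z [ 0.001  0.    -1.   ] F [ 0.37  0.95 -0.42] q [ 0.8  -0.05 -0.46  1.77 -0.02  1.41  0.15]
station pos -0.13470533644751587 -0.312122916929222
spin (tool z down => -): -0.0005443786877312345
```

View pics/h_scene.png

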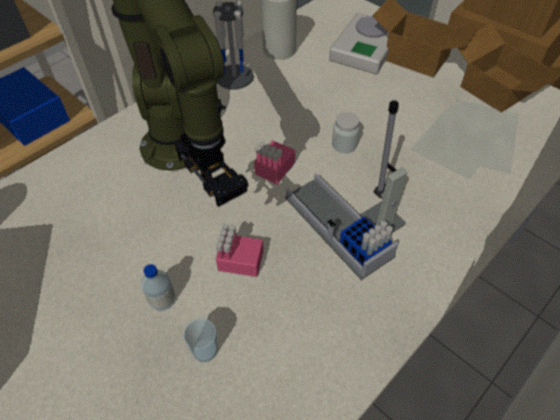

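View pics/h_z.png

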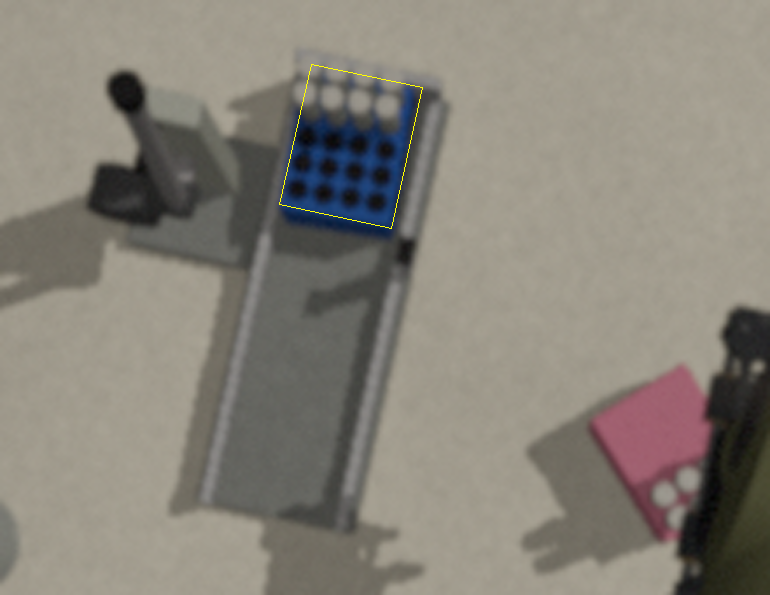

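```bash
python3 - <<'E'
from bench import ctrl
print(ctrl.close_job())
E
```

```text
the job is handed in; nothing more can be done
None
```

I raised the barrier and pushed the rack home, then handed the job in at about 29.5 s of the 64 s allowed. No verdict was reported.

**What I did**
- **Barrier:** the tool only ever points down, so I could not lift the bar from below. I pushed the counterweight disc down with the closed fingertips until the bar passed its balance point and swung over against its stop by itself.
- **Rack:** I pushed it along the lane with the outside of the leading finger. It stopped moving against the back stop with about 12 N along the lane. I then backed off and moved clear.

**What the last checks showed**
- The rack outline fits the home position to within about 2 mm, and it looks flat in its lane.
- The barrier is up against its stop with nothing touching it.
- The bottle, jar and beaker look unmoved in the last scene picture, checked by eye only. The pink racks look undisturbed.
- The wrist force is under 1.1 N with the arm clear of everything.

**What disagreed or could have failed**
- **Barrier force limit:** while I was pushing the counterweight, the wrist force briefly read about 21 to 22 N in total. Friction was pulling the fingers sideways and I relaxed it at once. The limit on the fingers' contact with the barrier is 20 N, so I cannot rule out that it was passed.
- **Fingertip height:** in the pictures the fingertips sat about 20 mm higher than the stated tool geometry predicts. First contact with the disc agreed with the pictures, so I worked from those.

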